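# Put up the display arm and stand a coaster in it

### The job

Hook the two claws of the display arm into the top pair of slots in the stand's uprights and press the arm down until the latch snaps over it and it is fully home. Then take the round coaster out of its wooden block and stand it on edge between the tines at the free end of the arm. Do not shift or knock over the cup, the sugar jar or the bell.

Things in the scene. Friction and masses are not known exactly. Their poses are not given: they have to be found in the camera images.
- stand: Fixed stand. Origin: underside of its foot (130 x 200 x 12 mm), below the front face of the uprights; x to the stand's back (front faces -x), z up. Two channel uprights, 32 mm wide, 90 mm apart in y (centres), front face in plane x = 0, top at z = 184 mm, front web 4 mm thick. An arm fully home has its origin at x = -2 to 0, z = 100 mm here, axes along the stand's.
- stand_rail (a point): Middle of the foot's rail (x = 0, y = 0, z = 22 mm in the stand's frame). The pair of uprights, with the latch, is clamped along this rail: the pair's middle lies anywhere from y = -7 to +7 mm. That offset is not measured; find it by sight or touch. It does not slide in use.
- top_slots (a point): Point of the foot's frame at x = 0, y = 0, z = 148 mm: height of the lower edge of the top slots. Each upright has slots 8 mm wide (y) on its centre line, plain steel beside them; the top pair is at z = 148 to 172 mm, two lower pairs (not to be used) at 104 to 128 and 60 to 84.
- stand_latch (a joint): Spring nose midway between the uprights at the top slots: 0 = sprung forward, to 0.007 m pushed back (+x). It stands at x = 5 mm, flat underside at z = 157 mm, upper face sloping 30 degrees from vertical. Spring 4 N + 0.7 N per mm. The arm's tab, passing downwards, pushes it back 3 mm, then it springs over the tab; pressing takes about 5 to 20 N by friction.
- display_arm: Loose grey arm, 0.25 kg, 166 x 120 x 64 mm, standing on the surface. Origin: bottom middle of the rear face of its back plate; x to the rear (claws point +x), z up. Back plate x = -6 to 0, y = -60 to 60, z = 30 to 64 mm, two heels down to z = 0. It enters the top slots with its origin 110 to 116 mm above the stand's; push in till the plate touches, then down to 100 mm.
- display_claws (a point): Middle between the two claws: x = 0, y = 0, z = 48 mm in the arm's frame. Claws at y = -45 and +45 mm, 5 mm thick, reach x = 11.5 mm: a tongue z = 48 to 56 mm (48 rests on the slot's lower edge when home) whose end, x = 6 to 11.5, hooks down to z = 38 mm. The catch tab at y = 0, z = 52 to 56 mm, reaches x = 8 mm.
- display_grip (a point): Place to grip: x = -42, y = 0, z = 50 mm in the arm's frame, in the spine, an upright web 12 mm thick (y), x = -74 to -6, z = 24 to 64 mm.
- display_gap (a point): Where the coaster's centre shall lie: x = -125, y = 0, z = 42 mm in the arm's frame, its axis along the arm's x. Two bars along x (y = -24 and 24, 6 mm thick, centre z = 4 mm) bear it; two pairs of tines on them, 5 mm thick, up to z = 42 mm, at x = -134.5 and -115.5 mm, leave a 14 mm gap.
- coaster: Loose round wooden coaster, 84 mm across, 10 mm thick, 50 g, standing on edge in the block; origin at its centre, x along its axis (through the flat faces), z up at the start.
- block: Fixed wooden block, 49 x 90 x 24 mm, origin at the middle of its underside, with a 13 mm wide slot along its y in which the coaster stands on edge, its centre 50 mm and its top 92 mm above the surface.
- espresso_cup: Small cup with a handle, 63 x 88 x 49 mm, near the front edge; origin at its underside. A bystander.
- sugar_jar: Jar with a grey lid, 59 mm across, 95 mm high; origin at its underside. A bystander.
- counter_bell: Counter bell, 84 mm across, 62 mm high; origin at its underside. A bystander.
Not all that is in view belongs to the job. There is more than one size of the coaster; the job needs the largest.

How it is judged:
By the outcome, as a careful person would: the job done as asked, in the order asked, and still so for the second after the job is handed in, with the robot touching nothing.
It also fails if it takes over 61 s, if anything falls off the work surface, if the arm or the gripper's body presses on something with over 40 N, if the wrist force passes 120 N, or if a joint passes its speed limit or range.

### The arm

A 7-joint arm with a two-finger parallel gripper is mounted at the origin on a cart in front of the work surface, level with it; the furniture and walls round the work are solid. World frame = base frame: x ahead of the robot, y to its left, z up, the work surface at z = 0. Lengths are in m, angles in rad, forces in N, time in s.
With the tool pointing down it reaches from about 0.425 to 0.875 m from the base axis. Payload 4.7 kg.
Tool frame: the origin (TCP) lies at the very end of the fingers, on their centre line; the grasp point (between the pads) lies 19 mm behind it; z points along the fingers, y is the direction in which the jaws open and shut (so a half turn about z gives the same grasp; the last joint's range is limited). The gripper opens to 87 mm and grips with 3 to 60 N. Pads are 19 mm wide; open, the fingers measure 117 mm over their backs; the gripper's body (75 mm by 190 mm) begins 51 mm behind the grasp point.
Start: joints at [1.143, 0.321, -0.07, 1.45, 0.023, 1.371, -0.057], TCP at [0.278, -0.588, 0.189] pointing down, gripper open.
Joint ranges: [-2.86, 2.86], [-0.3, 2.09], [-1.38, 1.24], [0.06, 2.45], [-1.56, 4.7], [0.09, 2.05], [-2.69, 2.69]. Speed limits (rad/s): [2.57, 2.57, 3.14, 3.14, 3.14, 3.14, 3.14].

### API

Orientations are given as a rotation vector (axis times angle).
In Python, from bench import ctrl, get_image, camera_info gives the robot as it stands.
- The arm moves only by the tool carry_out, never from a script. Its argument "commands" is a list of rows, each an object of numbers: "tx", "ty", "tz": the shift along the tool's x, y, z in m; "rx", "ry", "rz": the turn, a rotation vector about the tool's x, y, z in rad; "jaw": the opening, from 0 (shut) to 1 (fully open). In form: [{"tx": .., "ty": .., "tz": .., "rx": .., "ry": .., "rz": .., "jaw": ..}, ...]. A call has 1 to 12 rows; each row is the pose to reach, as a shift and turn from the pose commanded when the call began, along the tool's axes at that moment; what a row does not reach only later rows make up. A row lasts 1/8 s, in which the tool goes at most 62.5 mm and 10.7 degrees, less where a joint would pass 70% of its speed; a pose out of reach is approached as far as the arm can. A call with a gripper value outside its range is refused whole. The fingers move at their own pace and stop on an object; "grip_force" is the grip in N (left out, the last holds). Time passes only in rows, so rows that repeat a pose let the fingers close. It gives the time, the measured TCP pose, the force and the opening at its end, in the units of the state.
- ctrl.get_state(): the state, without advancing time (a new reading comes with each control period).
- get_image(name): name is "scene" or "side" or "wrist"; returns the picture (480x640x3 uint8, red, green, blue); there is no depth.
- camera_info(name): a dict with "intrinsics" (3x3 intrinsics, pixels), "k1" (the pictures are not rectified: a ray, as slopes to the right and down, at radius r is drawn at 1 + k1 r^2 times it, then the intrinsics apply), "R" (3x3) and "t" (3): a world point X has camera coordinates R X + t. Camera axes: x right, y down, z forward; pixel columns grow to the right and rows downward; lengths in m; the calibration is good to about 2 mm. A picture is of the moment at which its call begins: read the wrist's pose just before it. camera_info takes no time and is no camera call; for the wrist camera it gives the pose at the moment of the call.
- ctrl.close_job(): hands the job in, once; it reports no verdict.
The state is a dict: "time": time; "joint_positions": joint angles; "qd": joint speeds; "joint_torque": joint torques, N m; "position": TCP position; "tool_rot": TCP orientation; "ft_force": force on the tool from outside, world axes, zero at the start; "torque": the same for the moment, N m; "grip_width": opening from 0.0 (shut) to 1.0 (fully open).
Only numpy, scipy, OpenCV 4.12 (cv2) and the standard library are available. Lean on these libraries where they do the work, as an engineer would, in place of code of your own. Each camera call takes 0.05 s, during which the arm holds its last target.

## Working session

There is one attempt and no reset: what is moved stays moved. The work goes in short steps, Python scripts to look and compute and a tool call to move; the robot and the scene stay as the last step left them, time stands still between calls to the robot, and variables do not carry over. Pictures are saved under pics/ and viewed, and the job is handed in when it is done.

Besides the shell and the picture viewer there is one more tool, called after "Call:" as name([rows], argument=value, ...), one row to a line, values as JSON. carry_out: Moves the arm, as the interface text tells. Its arguments: {"type":"object","properties":{"commands":{"type":"array"},"grip_force":{"type":"number"}},"required":["commands"]}

```bash
mkdir -p pics; ls; python3 - <<'E'
from bench import ctrl,get_image,camera_info
import cv2
print(ctrl.get_state())
for n in ["scene","side","wrist"]:
    c=camera_info(n); print(n,c)
    cv2.imwrite(f"pics/{n}0.png",get_image(n)[:,:,::-1])
E
```

```text
pics
{'time': 0.0, 'joint_positions': array([ 1.14306763,  0.32181364, -0.07012075,  1.4516841 ,  0.02259626,
        1.37080803, -0.05693085]), 'qd': array([-2.92966215e-05, -1.28511047e-03,  7.47315981e-04, -2.01469435e-03,
        7.96088257e-04,  9.13538440e-04,  1.26694042e-04]), 'joint_torque': array([-1.32998812e-04, -4.91281128e+01, -4.03564554e-01, -3.12526238e+01,
       -6.36726804e-02,  4.35681792e-02,  1.72794994e-04]), 'position': array([ 0.27764045, -0.58702623,  0.18796338]), 'tool_rot': array([-3.06341944e+00, -6.88035455e-01,  7.91559256e-04]), 'ft_force': array([ 0.09318031, -0.41861835,  0.76247977]), 'torque': array([-0.01703907,  0.04255973, -0.02666484]), 'grip_width': 1.0001302461602763}
scene {'intrinsics': array([[455.67844123,   0.        , 330.44356594],
       [  0.        , 455.67844123, 232.87550511],
       [  0.        ,   0.        ,   1.        ]]), 'k1': -0.07258202339978757, 'R': array([[-0.61503162, -0.78843813, -0.01007076],
       [-0.48388465,  0.38748331, -0.78467339],
       [ 0.62256867, -0.47772587, -0.61982759]]), 't': array([0.32546262, 0.37458814, 0.63787722])}
side {'intrinsics': array([[490.27708872,   0.        , 319.52467155],
       [  0.        , 490.27708872, 241.71541194],
       [  0.        ,   0.        ,   1.        ]]), 'k1': -0.04260274302278346, 'R': array([[-0.97291623, -0.23110273,  0.00505375],
       [-0.09879026,  0.39593135, -0.91295063],
       [ 0.20898444, -0.88872375, -0.40803873]]), 't': array([0.52993647, 0.15811414, 1.03873939])}
wrist {'intrinsics': array([[345.54051512,   0.        , 319.14516715],
       [  0.        , 345.54051512, 241.047885  ],
       [  0.        ,   0.        ,   1.        ]]), 'k1': -0.0373518684403344, 'R': array([[ 0.42811872, -0.90371945, -0.0023478 ],
       [-0.87302813, -0.41424787,  0.25733361],
       [-0.23352996, -0.10811964, -0.96631977]]), 't': array([-0.64811506, -0.03312015,  0.39072254])}
```

View pics/scene0.png

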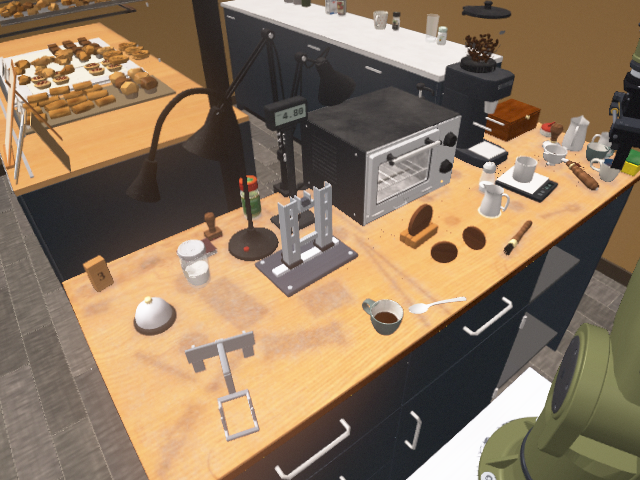

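View pics/side0.png

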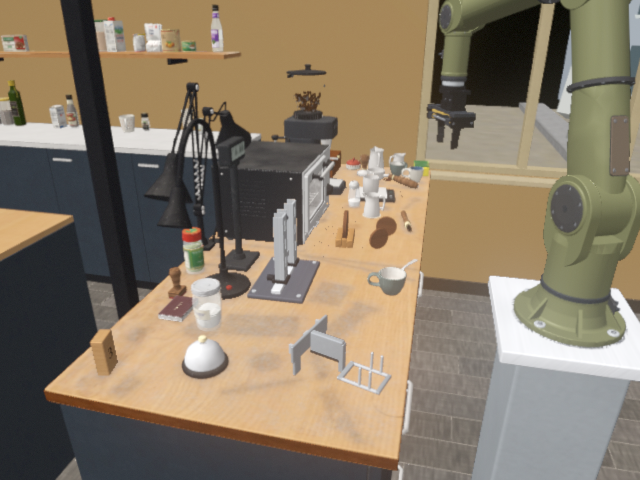

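View pics/wrist0.png

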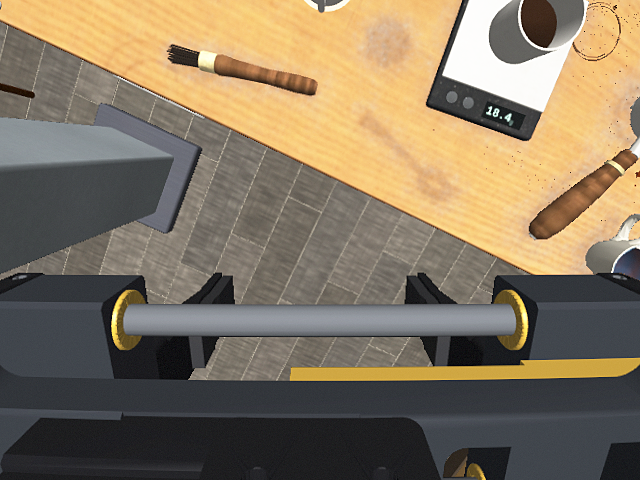

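```bash
cat > h.py <<'E'
import numpy as np, cv2, json
from scipy.spatial.transform import Rotation as Rot
from bench import ctrl,get_image,camera_info
def D(c): return np.array([c["k1"],0,0,0,0.])
def proj(c,X):
    X=np.atleast_2d(np.asarray(X,float)); 
    Y=X@np.array(c["R"]).T+c["t"]; s=Y[:,:2]/Y[:,2:]; s=s*(1+c["k1"]*(s**2).sum(1,keepdims=True))
    K=c["intrinsics"]; return s*[K[0,0],K[1,1]]+[K[0,2],K[1,2]]
def ray(c,p):
    u=cv2.undistortPoints(np.array([[p]],float),c["intrinsics"],D(c))[0,0]
    d=np.array(c["R"]).T@np.array([u[0],u[1],1]); o=-np.array(c["R"]).T@c["t"]; return o,d/np.linalg.norm(d)
def onz(c,p,z):
    o,d=ray(c,p); return o+d*(z-o[2])/d[2]
def tri(cs,ps):
    A=np.zeros((3,3));b=np.zeros(3)
    for c,p in zip(cs,ps):
        o,d=ray(c,p); P=np.eye(3)-np.outer(d,d); A+=P;b+=P@o
    x=np.linalg.solve(A,b); return x,[np.linalg.norm(proj(c,x)[0]-p) for c,p in zip(cs,ps)]
def crop(im,x0,y0,x1,y1,s,fn):
    a=cv2.resize(im[y0:y1,x0:x1],None,fx=s,fy=s,interpolation=cv2.INTER_CUBIC); cv2.imwrite(fn,a)
E
python3 - <<'E'
from h import *
a=cv2.imread("pics/scene0.png");b=cv2.imread("pics/side0.png")
crop(a,170,310,290,450,4,"pics/s_arm.png")
crop(a,240,165,370,300,4.4,"pics/s_stand.png")
crop(a,380,190,520,270,5,"pics/s_coast.png")
crop(b,240,190,340,310,5,"pics/d_stand.png")
crop(b,280,310,400,400,6,"pics/d_arm.png")
crop(b,320,190,420,300,5,"pics/d_coast.png")
for n in ["scene","side"]:
    c=camera_info(n); print(n,-c["R"].T@c["t"])
c=camera_info("scene")
for p in [(225,380),(305,265),(420,238),(445,252),(473,237),(385,320),(155,325),(197,270),(253,245)]: print(p,onz(c,p,0).round(3))
E
```

```text
scene [-0.01569512  0.41619093  0.6925809 ]
side [0.31412356 0.98301979 0.56551813]
(225, 380) [0.467 0.284 0.   ]
(305, 265) [ 0.624 -0.001  0.   ]
(420, 238) [ 0.529 -0.274  0.   ]
(445, 252) [ 0.456 -0.282  0.   ]
(473, 237) [ 0.451 -0.378  0.   ]
(385, 320) [ 0.393 -0.031  0.   ]
(155, 325) [0.665 0.336 0.   ]
(197, 270) [0.761 0.199 0.   ]
(253, 245) [0.759 0.055 0.   ]
```

View pics/s_arm.png

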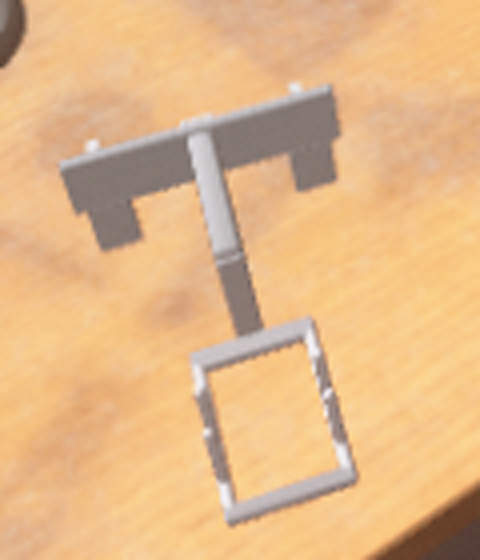

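View pics/s_stand.png

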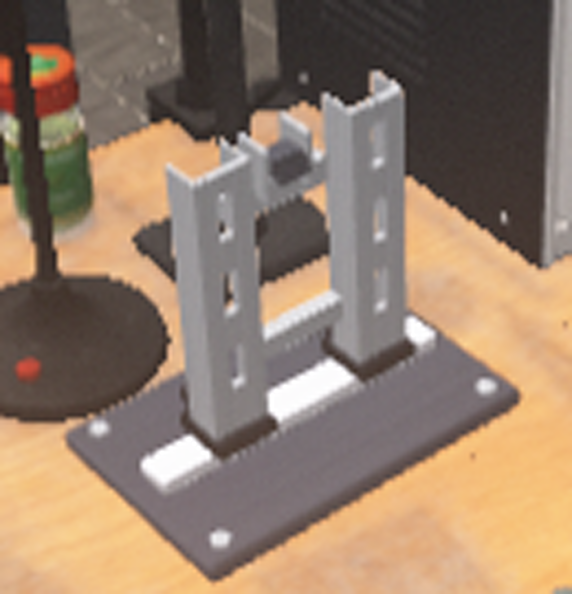

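View pics/s_coast.png

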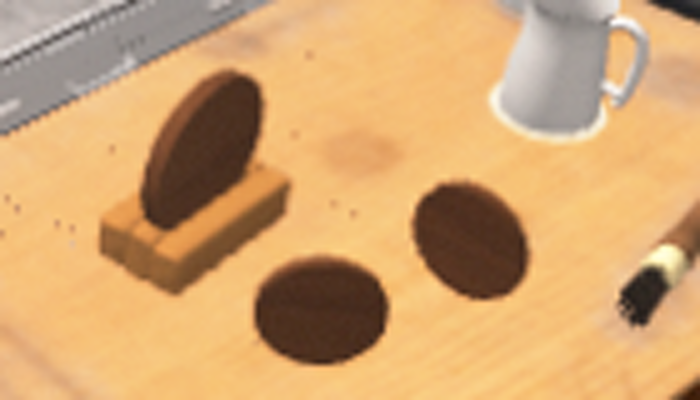

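View pics/d_stand.png

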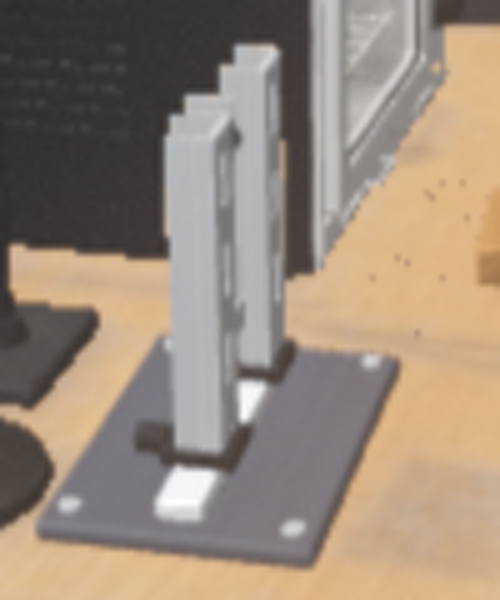

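View pics/d_arm.png

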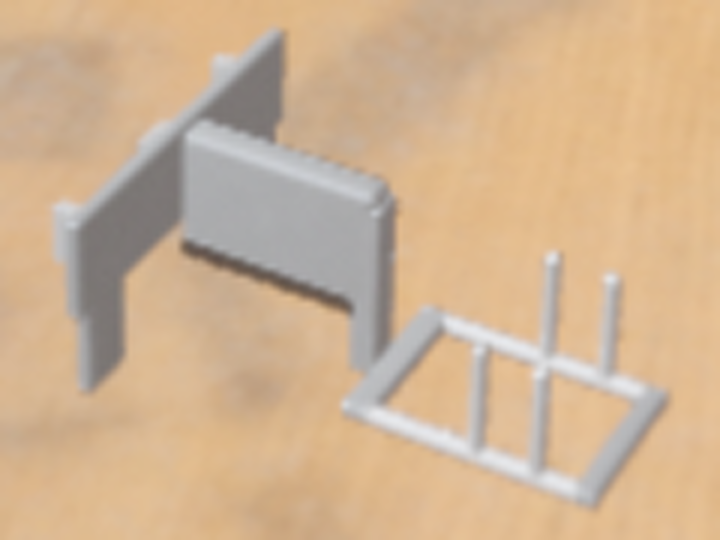

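View pics/d_coast.png

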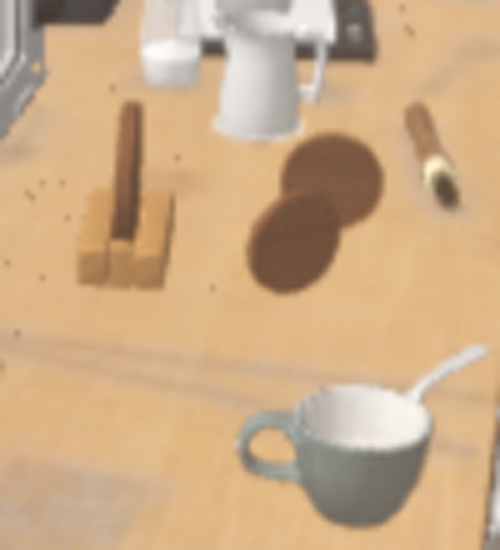

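```bash
python3 - <<'E'
from h import *
a=cv2.imread("pics/scene0.png");b=cv2.imread("pics/side0.png")
crop(a,270,175,340,280,7,"pics/s_up.png")
crop(b,268,190,308,290,7,"pics/d_up.png")
crop(a,395,195,445,250,12,"pics/s_blk.png")
crop(b,330,205,360,255,12,"pics/d_blk.png")
E
cat > fit.py <<'E'
from h import *
from scipy.optimize import least_squares
def fitpose(obs,x0,zfree=False):
    # obs: list (cam, pts_model mm Nx3, px Nx2)
    def T(p,M):
        c,s=np.cos(p[2]),np.sin(p[2]); M=np.asarray(M,float)/1000
        return np.c_[c*M[:,0]-s*M[:,1]+p[0], s*M[:,0]+c*M[:,1]+p[1], M[:,2]]
    def f(p): return np.concatenate([(proj(c,T(p,M))-np.asarray(P)).ravel() for c,M,P in obs])
    r=least_squares(f,x0,loss="soft_l1"); 
    J=r.jac; 
    print("pose",r.x.round(4),"deg",np.degrees(r.x[2]).round(2)); print(f(r.x).reshape(-1,2).round(1).tolist()); return r.x
def un(P,s,x0,y0): return (np.asarray(P,float)+.5)/s-.5+[x0,y0]
E
python3 - <<'E'
from fit import *
S=camera_info("scene");Z=camera_info("side")
o=[(S,[(-6,60,64),(-6,-60,64),(-154.5,27,1),(-154.5,-27,1)],un([(62,165),(331,89),(232,524),(355,478)],4,170,310)),
(Z,[(0,-60,64),(-6,60,64),(-115.5,-24,42),(-134.5,-24,42),(-115.5,24,42),(-134.5,24,42),(-154.5,-27,4),(-154.5,27,4)],un([(285,32),(80,225),(552,256),(612,275),(480,346),(540,370),(663,397),(590,505)],6,280,310))]
fitpose(o,[0.52,0.27,0.])
for p in [(147,190),(172,190)]: pass
print(tri([S,Z],[(143,193),(172,222)]),tri([S,Z],[(180,92),(208,118)]))
E
```

```text
pose [ 0.5027  0.2661 -0.3089] deg -17.7
[[-1.0, 0.4], [0.7, 0.3], [-2.4, 1.7], [0.3, 2.3], [-1.9, -2.2], [-0.5, -0.9], [-0.0, -0.7], [-0.1, -0.4], [-0.5, -0.8], [-0.2, -1.0], [1.3, -0.3], [0.4, -0.2]]
(array([0.7495641 , 0.26395331, 0.24222704]), [np.float64(1.3957850886772618), np.float64(1.4566664081330893)]) (array([0.71323714, 0.16678442, 0.41384008]), [np.float64(2.1633052979528364), np.float64(1.9965829913819255)])
```

View pics/s_up.png

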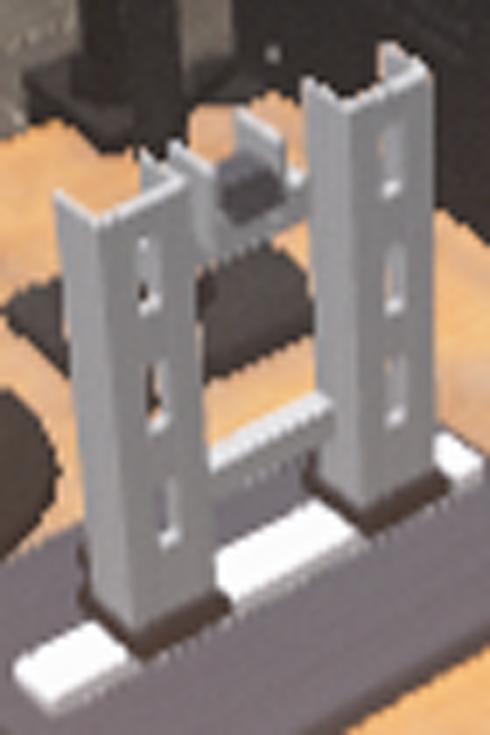

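View pics/d_up.png

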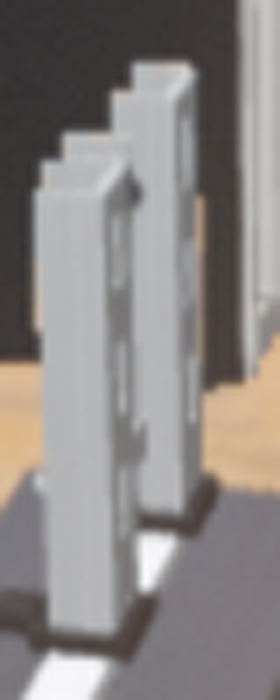

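View pics/s_blk.png

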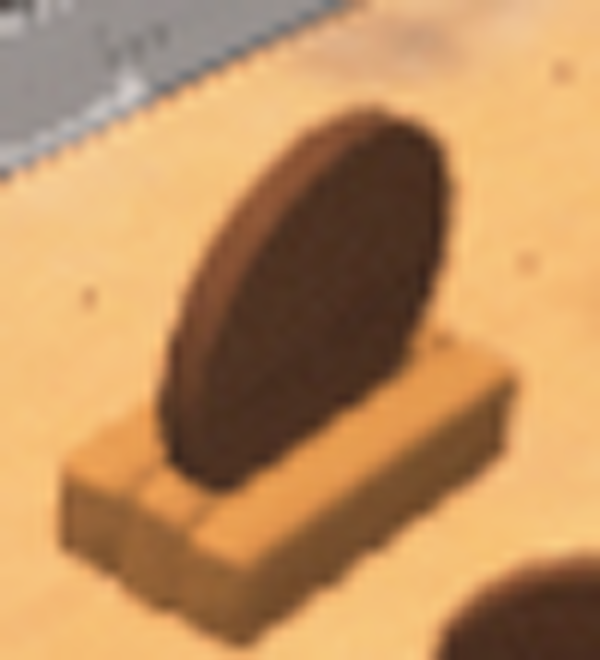

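View pics/d_blk.png

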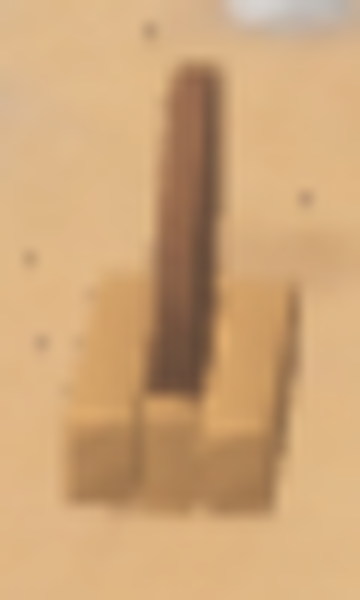

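```bash
python3 - <<'E'
from fit import *
S=camera_info("scene");Z=camera_info("side")
P1=un([(150,275),(160,396),(169,510),(392,158),(396,279),(397,389),(98,225),(188,182),(348,104),(432,75)],7,270,175)
M1=[(0,45,160),(0,45,116),(0,45,72),(0,-45,160),(0,-45,116),(0,-45,72),(0,61,184),(0,29,184),(0,-29,184),(0,-61,184)]
P2=un([(102,190),(129,160),(180,98),(195,72)],7,268,190)
M2=[(0,61,184),(0,29,184),(0,-29,184),(0,-61,184)]
PF=un([(68,437),(213,569),(520,395)],4.4,240,165); MF=[(130,100,12),(0,100,12),(0,-100,12)]
PG=un([(38,535),(310,562),(400,360)],5,240,190); MG=[(130,100,12),(0,100,12),(0,-100,12)]
print("uprights");u=fitpose([(S,M1,P1),(Z,M2,P2)],[.65,0,0])
print("scene only");fitpose([(S,M1,P1)],[.65,0,0])
print("foot");f=fitpose([(S,MF,PF),(Z,MG,PG)],[.6,0,0])
d=u[:2]-f[:2];c,s=np.cos(u[2]),np.sin(u[2]);print("offset x,y",c*d[0]+s*d[1],-s*d[0]+c*d[1])
# block
PB=un([(60,480),(240,570),(515,380),(240,645),(60,545)],12,395,195);MB=[(24.5,45,24),(-24.5,45,24),(-24.5,-45,24),(-24.5,45,0),(24.5,45,0)]
PC=un([(65,425),(275,435),(68,500),(272,515),(297,285),(100,275)],12,330,205);MC=[(24.5,45,24),(-24.5,45,24),(24.5,45,0),(-24.5,45,0),(-24.5,-45,24),(24.5,-45,24)]
fitpose([(S,MB,PB),(Z,MC,PC)],[.53,-.27,0])
E
```

```text
uprights
pose [ 0.6191 -0.0156  0.0365] deg 2.09
[[-0.1, -0.2], [-0.2, -0.1], [-0.2, -0.0], [0.0, 0.0], [-0.2, -0.2], [-0.0, 0.1], [-0.1, 0.1], [0.2, 0.2], [0.1, 0.8], [0.1, -0.5], [0.2, 0.4], [0.2, -0.5], [-0.6, -0.3], [0.5, -1.0]]
scene only
pose [ 0.619  -0.0157  0.0387] deg 2.22
[[-0.1, -0.2], [-0.1, -0.1], [-0.1, -0.0], [0.1, 0.0], [-0.2, -0.3], [-0.0, 0.1], [-0.0, 0.1], [0.3, 0.2], [0.1, 0.8], [0.1, -0.6]]
foot
pose [ 0.564  -0.0104  0.0475] deg 2.72
[[-2.6, -0.2], [-0.9, 1.7], [0.1, -0.8], [-0.5, -2.5], [2.0, -2.0], [0.8, -1.3]]
offset x,y 0.05484467986433556 -0.007200058341438768
pose [ 0.5354 -0.2725  0.1114] deg 6.38
[[-0.8, -1.6], [0.8, 0.2], [0.6, -0.8], [-0.3, 1.8], [-1.6, 0.8], [-0.0, -1.1], [0.3, -0.9], [-0.4, 0.6], [0.3, 0.4], [0.4, -0.9], [-0.1, -0.9]]
```

```bash
cat >> h.py <<'E'
def toolR(yaw_x,tilt=0): # tool pointing down, tool x at world yaw (deg)
    a=np.radians(yaw_x); x=np.array([np.cos(a),np.sin(a),0]); z=np.array([0,0,-1.]); return np.c_[x,np.cross(z,x),z]
def move(target,yaw,base=None):
    st=ctrl.get_state() if base is None else base
    p0=np.array(st["position"]); R0=Rot.from_rotvec(st["tool_rot"]).as_matrix()
    d=R0.T@(np.array(target)-p0); r=Rot.from_matrix(R0.T@toolR(yaw)).as_rotvec()
    print("t",d.round(4),"r",r.round(4),"rows",max(np.linalg.norm(d)/.0625,np.degrees(np.linalg.norm(r))/10.7).round(1))
def P(pose,m): 
    c,s=np.cos(pose[2]),np.sin(pose[2]); m=np.array(m)/1000.; return np.array([pose[0]+c*m[0]-s*m[1],pose[1]+s*m[0]+c*m[1],m[2]])
E
python3 - <<'E'
from h import *
st=ctrl.get_state();c=camera_info("wrist");R=Rot.from_rotvec(st["tool_rot"]).as_matrix()
print("cam in tool",R.T@(-c["R"].T@c["t"]-st["position"])); print("axes",(c["R"]@R).round(3))
S=camera_info("scene")
print(onz(S,(370,218),0),onz(S,(367,150),0.2),onz(S,(367,150),0.16))
move((.5,-.15,.27),0); 
arm=[.5027,.2661,-.3089]; print(P(arm,(-42,0,50)))
E
```

```text
cam in tool [ 0.06895333 -0.00079755 -0.19650346]
axes [[ 0.001  1.     0.001]
 [-0.966  0.001 -0.257]
 [-0.257 -0.     0.966]]
[ 0.6651087 -0.2342553  0.       ] [ 0.66651737 -0.2149511   0.2       ] [ 0.72191639 -0.26620294  0.16      ]
t [ 0.3879 -0.3002 -0.0814] r [-1.400e-03  4.000e-04  4.419e-01] rows 8.0
[0.46268792 0.27886846 0.05      ]
```

Call:
carry_out([
  {"tx": 0.388, "ty": -0.3, "tz": -0.081, "rz": 0.44},
  {"tx": 0.388, "ty": -0.3, "tz": -0.081, "rz": 0.44},
  {"tx": 0.388, "ty": -0.3, "tz": -0.081, "rz": 0.44},
  {"tx": 0.388, "ty": -0.3, "tz": -0.081, "rz": 0.44},
  {"tx": 0.388, "ty": -0.3, "tz": -0.081, "rz": 0.44},
  {"tx": 0.388, "ty": -0.3, "tz": -0.081, "rz": 0.44},
  {"tx": 0.388, "ty": -0.3, "tz": -0.081, "rz": 0.44},
  {"tx": 0.388, "ty": -0.3, "tz": -0.081, "rz": 0.44},
  {"tx": 0.388, "ty": -0.3, "tz": -0.081, "rz": 0.44},
])

```text
invalid input
```

```bash
python3 - <<'E'
from h import *
st=ctrl.get_state(); print(st["time"],st["position"],st["tool_rot"],st["joint_positions"])
cv2.imwrite("pics/w1.png",get_image("wrist")[:,:,::-1])
arm=[.5027,.2661,-.3089]; t=P(arm,(-42,0,50)); move((t[0],t[1],.14),-17.7)
E
```

```text
0.15 [ 0.2776927 -0.5871716  0.1882093] [-3.06382813e+00 -6.88153810e-01  6.15881061e-04] [ 1.14308606  0.32165842 -0.07010398  1.45139469  0.02258735  1.37081275
 -0.0568718 ]
t [ 0.5375 -0.7038  0.0492] r [-1.100e-03  5.000e-04  7.507e-01] rows 14.2
```

View pics/w1.png

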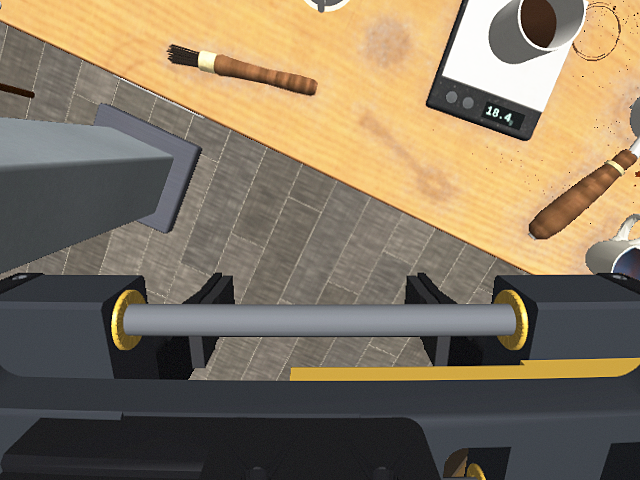

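The command was refused because every key is needed. I'll resend it with full rows.

Call:
carry_out([
  {"tx": 0.388, "ty": -0.3, "tz": -0.081, "rx": 0, "ry": 0, "rz": 0.44, "jaw": 1},
  {"tx": 0.388, "ty": -0.3, "tz": -0.081, "rx": 0, "ry": 0, "rz": 0.44, "jaw": 1},
  {"tx": 0.388, "ty": -0.3, "tz": -0.081, "rx": 0, "ry": 0, "rz": 0.44, "jaw": 1},
  {"tx": 0.388, "ty": -0.3, "tz": -0.081, "rx": 0, "ry": 0, "rz": 0.44, "jaw": 1},
  {"tx": 0.388, "ty": -0.3, "tz": -0.081, "rx": 0, "ry": 0, "rz": 0.44, "jaw": 1},
  {"tx": 0.388, "ty": -0.3, "tz": -0.081, "rx": 0, "ry": 0, "rz": 0.44, "jaw": 1},
  {"tx": 0.388, "ty": -0.3, "tz": -0.081, "rx": 0, "ry": 0, "rz": 0.44, "jaw": 1},
  {"tx": 0.388, "ty": -0.3, "tz": -0.081, "rx": 0, "ry": 0, "rz": 0.44, "jaw": 1},
  {"tx": 0.388, "ty": -0.3, "tz": -0.081, "rx": 0, "ry": 0, "rz": 0.44, "jaw": 1},
])

```text
time: 1.32
position: [0.5028, -0.1443, 0.2711]
tool_rot: [-3.14, -0.019, -0.004]
ft_force: [-1.5, -0.2, -0.1]
grip_width: 0.994
```

```bash
python3 - <<'E'
from h import *
st=ctrl.get_state(); print(st["time"],st["position"],st["tool_rot"],st["joint_positions"])
cv2.imwrite("pics/w2.png",get_image("wrist")[:,:,::-1])
arm=[.5027,.2661,-.3089]; t=P(arm,(-42,0,50)); move((t[0],t[1],.14),-17.7)
E
```

```text
1.325 [ 0.50281593 -0.14425726  0.27112696] [-3.1401805  -0.01944862 -0.00408088] [ 0.62318864  0.03756204 -0.4029255   1.62112567  0.01287539  1.48368819
 -1.33898143]
t [-0.0356 -0.4272  0.1302] r [ 2.000e-04 -7.000e-04  3.162e-01] rows 7.2
```

View pics/w2.png

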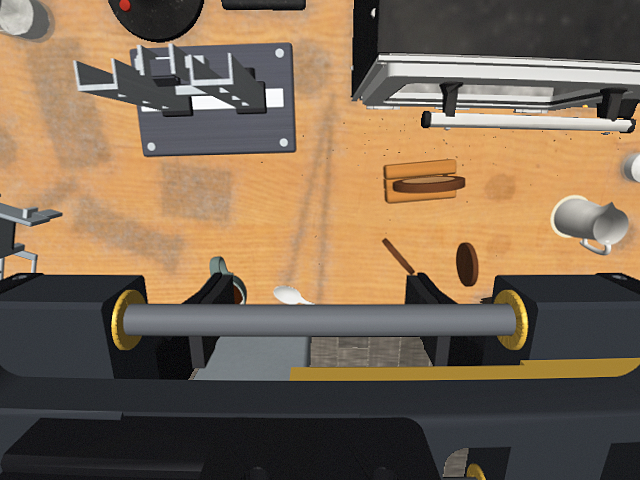

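Call:
carry_out([
  {"tx": -0.036, "ty": -0.427, "tz": 0.13, "rx": 0, "ry": 0, "rz": 0.316, "jaw": 1},
  {"tx": -0.036, "ty": -0.427, "tz": 0.13, "rx": 0, "ry": 0, "rz": 0.316, "jaw": 1},
  {"tx": -0.036, "ty": -0.427, "tz": 0.13, "rx": 0, "ry": 0, "rz": 0.316, "jaw": 1},
  {"tx": -0.036, "ty": -0.427, "tz": 0.13, "rx": 0, "ry": 0, "rz": 0.316, "jaw": 1},
  {"tx": -0.036, "ty": -0.427, "tz": 0.13, "rx": 0, "ry": 0, "rz": 0.316, "jaw": 1},
  {"tx": -0.036, "ty": -0.427, "tz": 0.13, "rx": 0, "ry": 0, "rz": 0.316, "jaw": 1},
  {"tx": -0.036, "ty": -0.427, "tz": 0.13, "rx": 0, "ry": 0, "rz": 0.316, "jaw": 1},
  {"tx": -0.036, "ty": -0.427, "tz": 0.13, "rx": 0, "ry": 0, "rz": 0.316, "jaw": 1},
  {"tx": -0.036, "ty": -0.427, "tz": 0.13, "rx": 0, "ry": 0, "rz": 0.316, "jaw": 1},
])

```text
time: 2.5
position: [0.4637, 0.2752, 0.1392]
tool_rot: [3.101, -0.492, -0.002]
ft_force: [0.8, -0.7, -0.6]
grip_width: 1.0
```

```bash
python3 - <<'E'
from h import *
st=ctrl.get_state(); print(st["time"],st["position"],st["tool_rot"],st["joint_positions"])
c=camera_info("wrist"); im=get_image("wrist")[:,:,::-1].copy()
cv2.imwrite("pics/w3.png",im)
import pickle; pickle.dump((c,st),open("w3.pkl","wb"))
arm=[.5027,.2661,-.3089]
for m in [(-6,60,64),(-6,-60,64),(0,45,56),(11.5,45,56),(11.5,-45,56),(8,0,56),(-6,-6,64),(-74,-6,64),(-74,6,64)]: print(m,proj(c,P(arm,m)).round(1))
E
```

```text
2.5 [0.46368024 0.27523604 0.13923367] [ 3.10145400e+00 -4.91570894e-01 -1.93953528e-03] [ 0.14550036  0.1923351  -0.80697419  1.76922061  0.14639422  1.24366444
 -2.5849552 ]
(-6, 60, 64) [[238.5 195.2]]
(-6, -60, 64) [[390.8 194.4]]
(0, 45, 56) [[258.8 186.3]]
(11.5, 45, 56) [[258.1 171.8]]
(11.5, -45, 56) [[371.  171.3]]
(8, 0, 56) [[314.6 175.9]]
(-6, -6, 64) [[322.2 194.7]]
(-74, -6, 64) [[322.4 276. ]]
(-74, 6, 64) [[308.1 276. ]]
```

View pics/w3.png

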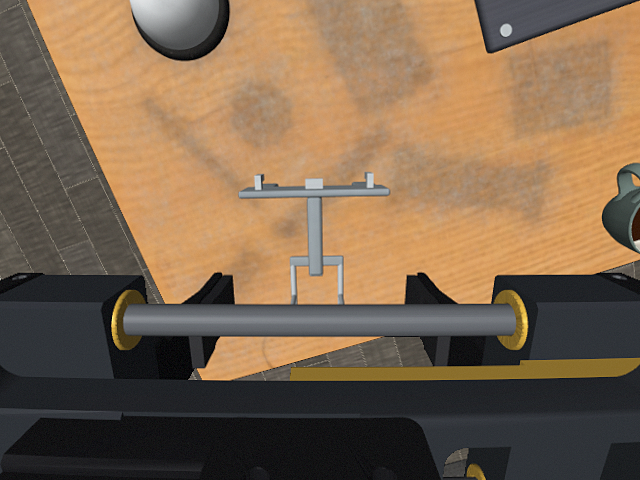

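```bash
python3 - <<'E'
from h import *
im=cv2.imread("pics/w3.png"); crop(im,230,165,400,305,4.6,"pics/w3c.png")
E
```

```text
(no output)
```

View pics/w3c.png

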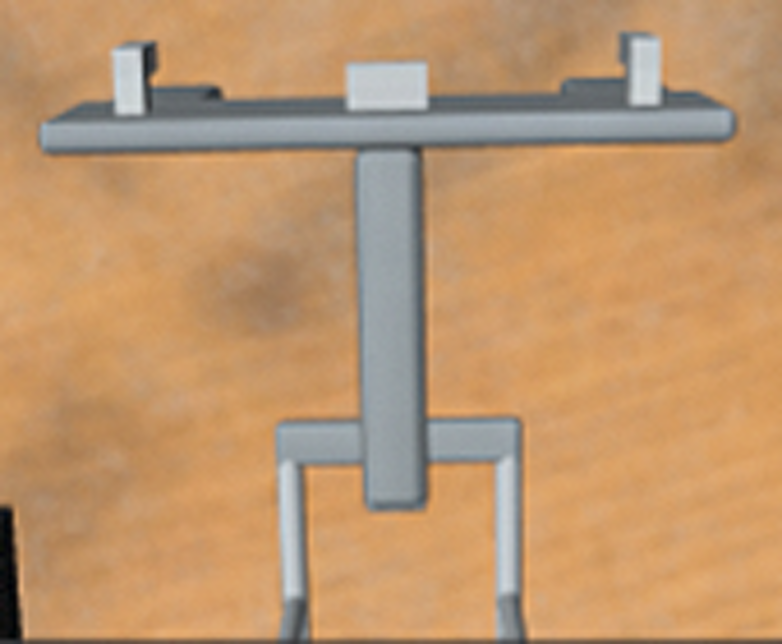

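```bash
python3 - <<'E'
from fit import *
import pickle; c,st=pickle.load(open("w3.pkl","rb"))
Mo=[(-6,60,64),(-6,-60,64),(11.5,47.5,56),(11.5,-47.5,56),(8,0,56),(-74,6,64),(-74,-6,64),(-6,6,64),(-6,-6,64)]
Pp=un([(40,153),(736,136),(113,48),(660,37),(387,63),(366,508),(427,505),(358,150),(421,148)],4.6,230,165)
a=fitpose([(c,Mo,Pp)],[.5027,.2661,-.3089])
g=P(a,(-42,0,50)); print(g); print("grip in world; down to tcp z .031")
move((g[0],g[1],.031),np.degrees(a[2]))
E
```

```text
pose [ 0.5016  0.2671 -0.2927] deg -16.77
[[-0.3, 0.3], [0.5, 0.7], [-0.1, -0.5], [0.0, -0.7], [-0.1, -0.7], [-0.3, 2.6], [0.7, 3.0], [-1.1, -0.6], [0.4, -0.5]]
[0.46138056 0.27921066 0.05      ]
grip in world; down to tcp z .031
t [-0.0045 -0.0041  0.1086] r [ 0.0017 -0.0001 -0.0239] rows 1.7
```

Call:
carry_out([
  {"tx": -0.0045, "ty": -0.004, "tz": 0.054, "rx": 0, "ry": 0, "rz": -0.024, "jaw": 0.6},
  {"tx": -0.0045, "ty": -0.004, "tz": 0.1085, "rx": 0, "ry": 0, "rz": -0.024, "jaw": 0.4},
  {"tx": -0.0045, "ty": -0.004, "tz": 0.1085, "rx": 0, "ry": 0, "rz": -0.024, "jaw": 0.3},
  {"tx": -0.0045, "ty": -0.004, "tz": 0.1085, "rx": 0, "ry": 0, "rz": -0.024, "jaw": 0.2},
  {"tx": -0.0045, "ty": -0.004, "tz": 0.1085, "rx": 0, "ry": 0, "rz": -0.024, "jaw": 0.0},
  {"tx": -0.0045, "ty": -0.004, "tz": 0.1085, "rx": 0, "ry": 0, "rz": -0.024, "jaw": 0.0},
  {"tx": -0.0045, "ty": -0.004, "tz": 0.1085, "rx": 0, "ry": 0, "rz": -0.024, "jaw": 0.0},
  {"tx": -0.0045, "ty": -0.004, "tz": 0.1085, "rx": 0, "ry": 0, "rz": -0.024, "jaw": 0.0},
], grip_force=50)

```text
time: 3.55
position: [0.4607, 0.2817, 0.0318]
tool_rot: [-3.109, 0.454, -0.001]
ft_force: [-0.3, 0.2, -0.5]
grip_width: 0.172
```

```bash
python3 - <<'E'
from h import *
st=ctrl.get_state(); print(st["time"],st["position"],st["tool_rot"],st["joint_positions"],st["grip_width"],st["ft_force"])
print(.0,"width mm",st["grip_width"]*87)
cv2.imwrite("pics/w4.png",get_image("wrist")[:,:,::-1])
E
```

```text
3.55 [0.46068752 0.28166959 0.03179112] [-3.10858524e+00  4.54015893e-01 -6.96298603e-04] [ 0.07060062  0.3133051  -0.76119966  1.88161782  0.24899386  1.04297945
 -2.65386518] 0.1722145533491224 [-0.28822725  0.21245298 -0.47680179]
0.0 width mm 14.982666141373649
```

View pics/w4.png

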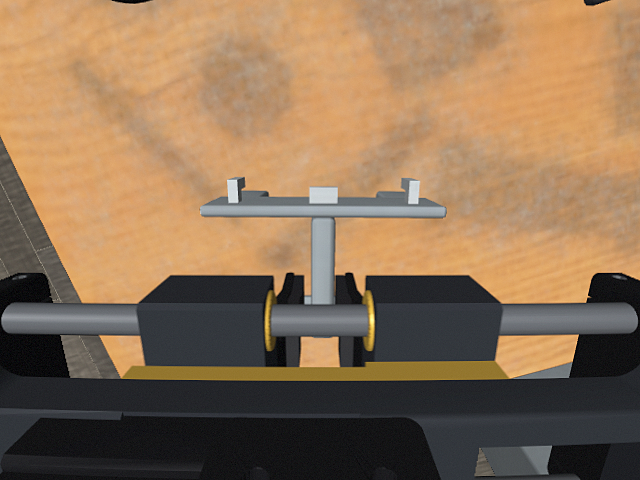

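Call:
carry_out([
  {"tx": 0, "ty": 0, "tz": 0, "rx": 0, "ry": 0, "rz": 0, "jaw": 0},
  {"tx": 0, "ty": 0, "tz": 0, "rx": 0, "ry": 0, "rz": 0, "jaw": 0},
  {"tx": 0, "ty": 0, "tz": 0, "rx": 0, "ry": 0, "rz": 0, "jaw": 0},
], grip_force=55)

```text
time: 3.98
position: [0.4605, 0.2816, 0.0315]
tool_rot: [3.108, -0.454, -0.0]
ft_force: [0.8, 0.7, 0.3]
grip_width: 0.003
```

```bash
python3 - <<'E'
from h import *
import pickle
st=ctrl.get_state(); print(st["time"],st["position"],st["tool_rot"],st["grip_width"]*87,st["ft_force"])
c=camera_info("wrist"); im=get_image("wrist")[:,:,::-1].copy(); cv2.imwrite("pics/w5.png",im); pickle.dump((c,st),open("w5.pkl","wb"))
crop(im,190,165,460,345,2.9,"pics/w5c.png")
crop(im,190,165,330,265,5.5,"pics/w5l.png");crop(im,310,165,450,265,5.5,"pics/w5r.png")
E
```

```text
3.975 [0.46050987 0.28160431 0.03145551] [ 3.10848313e+00 -4.54139225e-01 -1.59530184e-04] 0.22950871305456055 [0.84019455 0.71156863 0.31998886]
```

View pics/w5l.png

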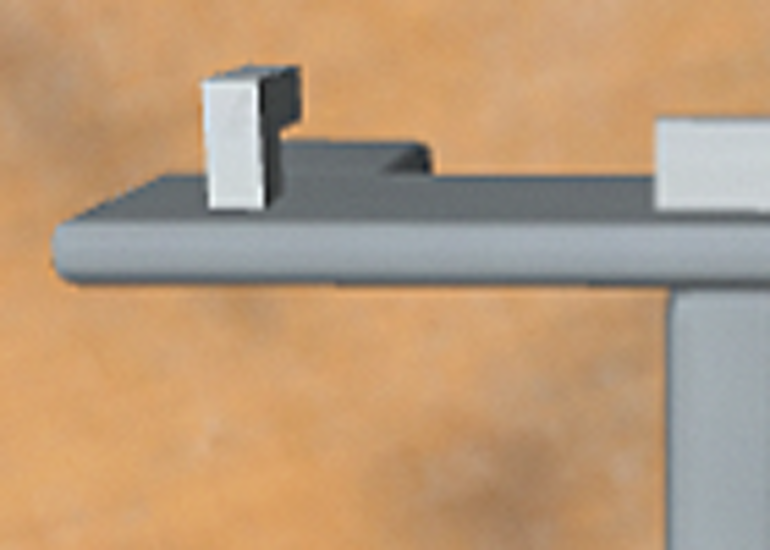

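View pics/w5r.png

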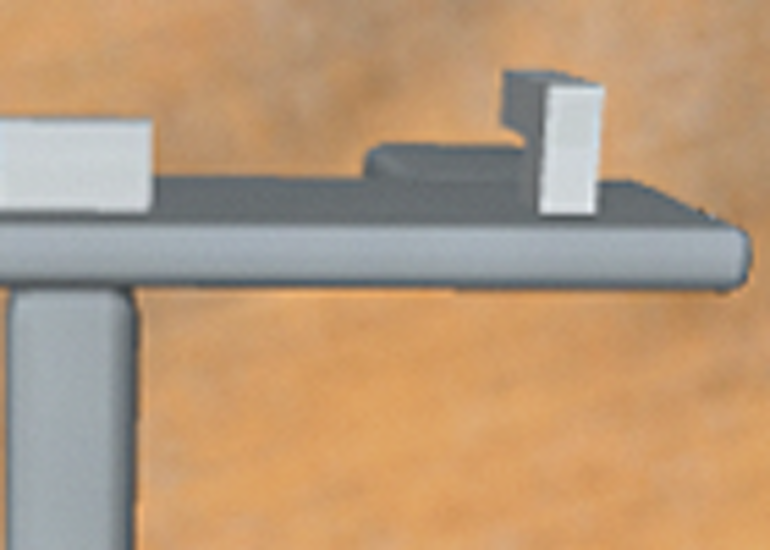

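View pics/w5c.png

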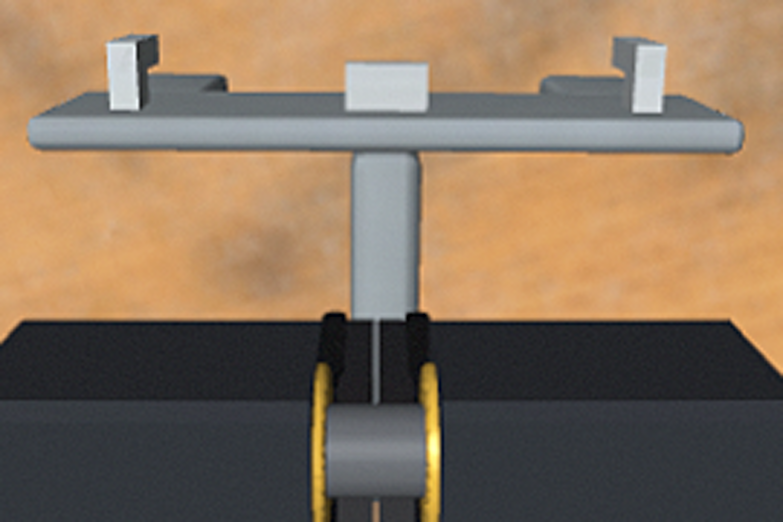

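```bash
python3 - <<'E'
from h import *
for n in ["side","scene"]:
    im=get_image(n)[:,:,::-1].copy(); 
    if n=="side": crop(im,230,200,430,400,3,"pics/e_side.png")
    else: crop(im,150,250,330,450,3,"pics/e_scene.png")
E
```

```text
(no output)
```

View pics/e_side.png

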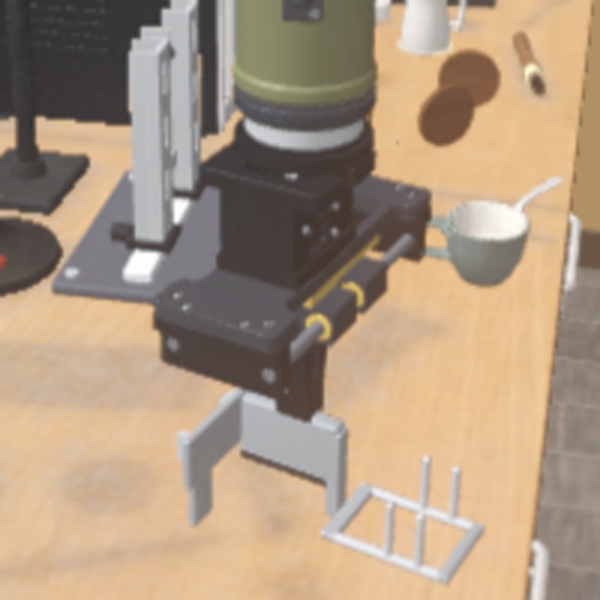

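View pics/e_scene.png

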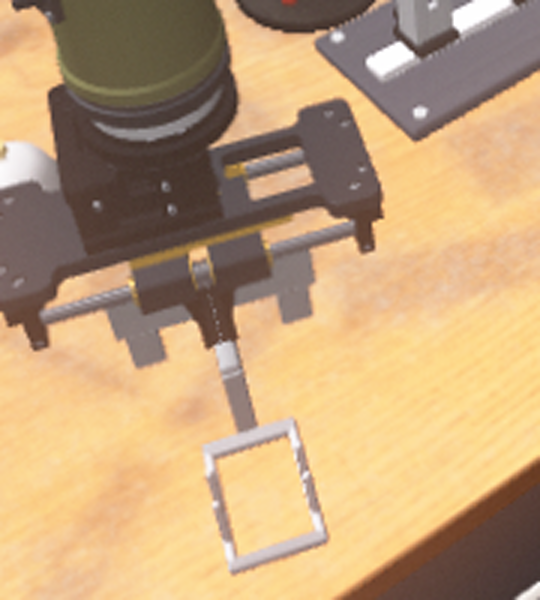

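```bash
python3 - <<'E'
from h import *
Z=camera_info("side");S=camera_info("scene");st=ctrl.get_state();p=st["position"]
for z in [0,.019,.035,.05,.07]:
    q=p+[0,0,z]; print(z,((proj(Z,q)[0]-[230,200])*3).round(),((proj(S,q)[0]-[150,250])*3).round())
# arm spine
a=[.5016,.2671,-.2927]
for m in [(-6,0,64),(-74,0,64),(-74,0,24),(-6,6,24)]: print(m,((proj(Z,P(a,m))[0]-[230,200])*3).round(),((proj(S,P(a,m))[0]-[150,250])*3).round())
E
```

```text
0 [297. 454.] [225. 363.]
0.019 [298. 428.] [220. 343.]
0.035 [298. 405.] [215. 326.]
0.05 [298. 383.] [211. 309.]
0.07 [299. 354.] [204. 286.]
(-6, 0, 64) [245. 388.] [207. 277.]
(-74, 0, 64) [346. 422.] [230. 371.]
(-74, 0, 24) [344. 479.] [242. 413.]
(-6, 6, 24) [240. 448.] [208. 322.]
```

The gripper reads as shut, and in both side and wrist views the finger ends stop at the top of the spine. The fingertips look about 30 mm higher than the reported TCP. I'll lift clear and measure that.

Call:
carry_out([
  {"tx": 0, "ty": 0, "tz": -0.05, "rx": 0, "ry": 0, "rz": 0.03, "jaw": 0},
  {"tx": 0, "ty": 0, "tz": -0.07, "rx": 0, "ry": 0, "rz": 0.03, "jaw": 0},
  {"tx": 0, "ty": 0, "tz": -0.07, "rx": 0, "ry": 0, "rz": 0.03, "jaw": 0},
])

```text
time: 4.5
position: [0.4617, 0.2822, 0.1029]
tool_rot: [-3.1, 0.5, -0.005]
ft_force: [0.6, 1.2, 0.1]
grip_width: 0.004
```

```bash
python3 - <<'E'
from h import *
import pickle
st=ctrl.get_state(); print(st["time"],st["position"],st["grip_width"]*87,st["ft_force"])
R=Rot.from_rotvec(st["tool_rot"]).as_matrix();p=st["position"]
c=camera_info("wrist")
for n,o,s in [("side",(290,250),5),("scene",(170,270),5),("wrist",(250,200),5)]:
    c=camera_info(n); im=get_image(n)[:,:,::-1].copy(); x,y=o; crop(im,x,y,x+130,y+100,s,f"pics/f_{n}.png")
    for off in [(0,0,0),(9.5,0,0),(-9.5,0,0),(0,0,-30),(9.5,0,-30),(-9.5,0,-30)]:
        print(n,off,((proj(c,p+R@(np.array(off)/1000))[0]-o+.5)*s-.5).round())
E
```

```text
4.5 [0.4616901  0.28216525 0.10290379] 0.35108601628011593 [0.59983486 1.18521733 0.12145744]
side (0, 0, 0) [196. 339.]
side (9.5, 0, 0) [173. 331.]
side (-9.5, 0, 0) [220. 347.]
side (0, 0, -30) [198. 264.]
side (9.5, 0, -30) [174. 256.]
side (-9.5, 0, -30) [222. 272.]
scene (0, 0, 0) [239. 375.]
scene (9.5, 0, 0) [234. 353.]
scene (-9.5, 0, 0) [243. 398.]
scene (0, 0, -30) [223. 315.]
scene (9.5, 0, -30) [218. 293.]
scene (-9.5, 0, -30) [227. 338.]
wrist (0, 0, 0) [332. 336.]
wrist (9.5, 0, 0) [332. 259.]
wrist (-9.5, 0, 0) [332. 411.]
wrist (0, 0, -30) [330. 434.]
wrist (9.5, 0, -30) [330. 346.]
wrist (-9.5, 0, -30) [330. 519.]
```

View pics/f_side.png

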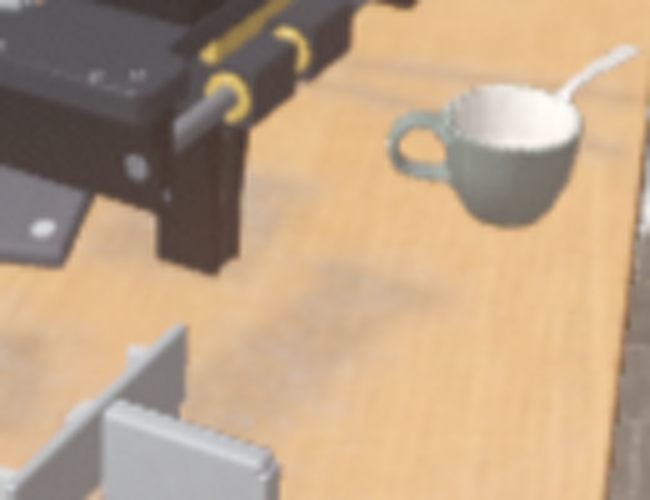

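View pics/f_scene.png

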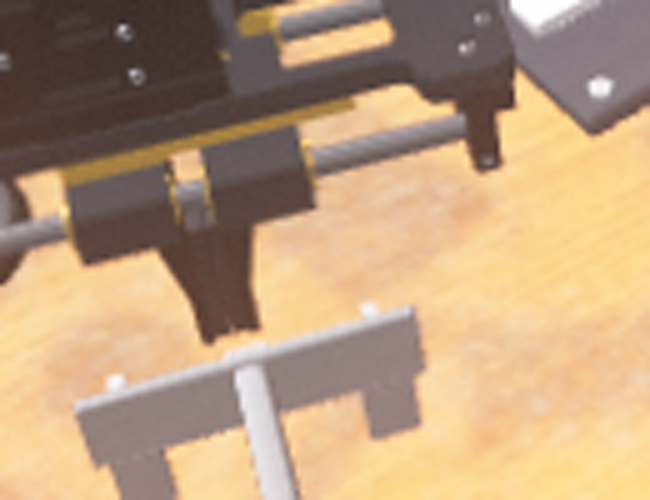

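View pics/f_wrist.png

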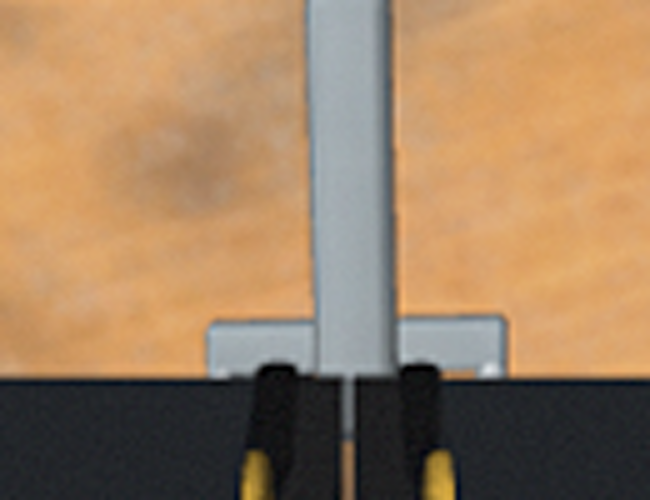

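```bash
python3 - <<'E'
from fit import *
import pickle; c,st=pickle.load(open("w5.pkl","rb"))
l=un([(203,82),(668,290),(655,119)],5.5,190,165); r=un([(605,87),(138,288),(152,118)],5.5,310,165)
tab=(l[2]+r[2])/2
Mo=[(11.5,47.5,56),(-6,6,64),(11.5,-47.5,56),(-6,-6,64),(8,0,56)]
a=fitpose([(c,Mo,[l[0],l[1],r[0],r[1],tab])],[.5016,.2671,-.2927])
for x in (-55,): 
    g=P(a,(x,0,50)); print(g); move((g[0],g[1],.036-.0295),np.degrees(a[2]))
E
```

```text
pose [ 0.501   0.2674 -0.2938] deg -16.83
[[0.3, -0.4], [-0.6, 0.0], [-0.4, -0.5], [0.7, 0.5], [0.0, 0.3]]
[0.44833637 0.28329559 0.05      ]
t [-0.0115  0.0011  0.0936] r [ 0.0018  0.0015 -0.0264] rows 1.5
```

Call:
carry_out([
  {"tx": -0.0115, "ty": 0.001, "tz": 0, "rx": 0, "ry": 0, "rz": -0.015, "jaw": 0.5},
  {"tx": -0.0115, "ty": 0.001, "tz": 0, "rx": 0, "ry": 0, "rz": -0.015, "jaw": 0.5},
  {"tx": -0.0115, "ty": 0.001, "tz": 0, "rx": 0, "ry": 0, "rz": -0.015, "jaw": 0.5},
  {"tx": -0.0115, "ty": 0.001, "tz": 0.05, "rx": 0, "ry": 0, "rz": -0.015, "jaw": 0.5},
  {"tx": -0.0115, "ty": 0.001, "tz": 0.0935, "rx": 0, "ry": 0, "rz": -0.015, "jaw": 0.5},
  {"tx": -0.0115, "ty": 0.001, "tz": 0.0935, "rx": 0, "ry": 0, "rz": -0.015, "jaw": 0.4},
])

```text
time: 5.4
position: [0.4466, 0.2824, 0.0051]
tool_rot: [3.101, -0.477, -0.009]
ft_force: [0.2, 0.3, -0.0]
grip_width: 0.438
```

```bash
python3 - <<'E'
from h import *
st=ctrl.get_state(); print(st["time"],st["position"],st["tool_rot"],st["joint_positions"][6],st["grip_width"]*87,st["ft_force"])
im=get_image("side")[:,:,::-1].copy(); crop(im,250,270,410,400,5,"pics/g_side.png")
E
```

```text
5.4 [0.44662673 0.28243413 0.00510074] [ 3.10095636 -0.47663676 -0.0090697 ] -2.6770820291633406 38.08649902962954 [ 0.18830741  0.2904255  -0.01188192]
```

View pics/g_side.png

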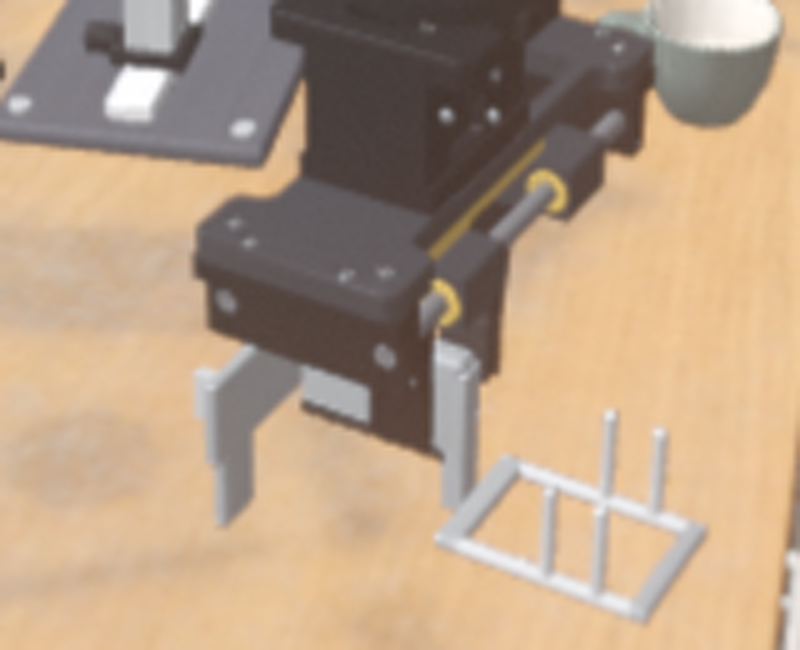

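Call:
carry_out([
  {"tx": 0, "ty": 0, "tz": 0, "rx": 0, "ry": 0, "rz": 0, "jaw": 0},
  {"tx": 0, "ty": 0, "tz": 0, "rx": 0, "ry": 0, "rz": 0, "jaw": 0},
  {"tx": 0, "ty": 0, "tz": 0, "rx": 0, "ry": 0, "rz": 0, "jaw": 0},
  {"tx": 0, "ty": 0, "tz": 0, "rx": 0, "ry": 0, "rz": 0, "jaw": 0},
  {"tx": 0, "ty": 0, "tz": 0, "rx": 0, "ry": 0, "rz": 0, "jaw": 0},
  {"tx": 0, "ty": 0, "tz": 0, "rx": 0, "ry": 0, "rz": 0, "jaw": 0},
], grip_force=58)

```text
time: 6.2
position: [0.45, 0.2842, 0.009]
tool_rot: [3.105, -0.478, 0.002]
ft_force: [-1.9, -1.0, 6.1]
grip_width: 0.139
```

```bash
python3 - <<'E'
from h import *
st=ctrl.get_state(); print(st["time"],st["position"],st["tool_rot"],st["joint_positions"][6],st["grip_width"]*87,st["ft_force"])
import pickle
c=camera_info("wrist");im=get_image("wrist")[:,:,::-1].copy(); cv2.imwrite("pics/w6.png",im);pickle.dump((c,st),open("w6.pkl","wb"))
crop(im,190,140,450,280,3,"pics/w6c.png")
E
```

```text
6.2 [0.44997312 0.28419321 0.00901012] [ 3.10485286e+00 -4.77999878e-01  1.88057867e-03] -2.677299277082769 12.070777290837514 [-1.87942448 -0.97417156  6.09445933]
```

View pics/w6.png

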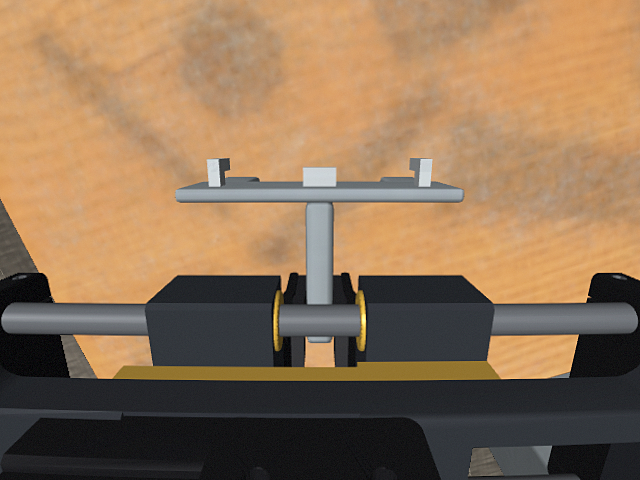

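```bash
python3 - <<'E'
from h import *
im=cv2.imread("pics/w6.png"); crop(im,165,145,325,225,5,"pics/w6l.png"); crop(im,310,145,470,225,5,"pics/w6r.png")
E
```

```text
(no output)
```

View pics/w6l.png

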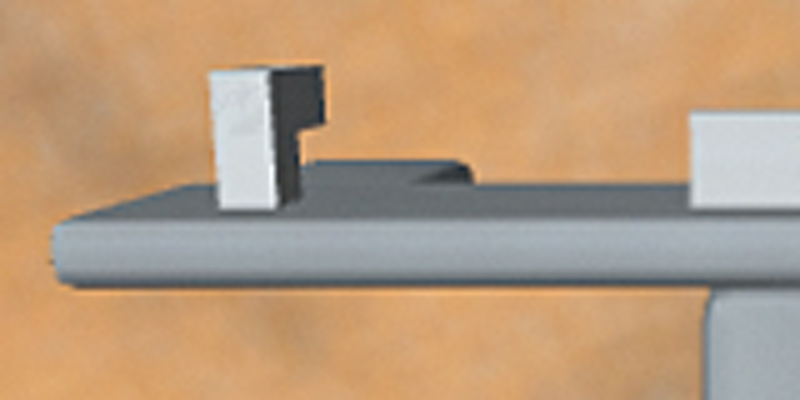

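View pics/w6r.png

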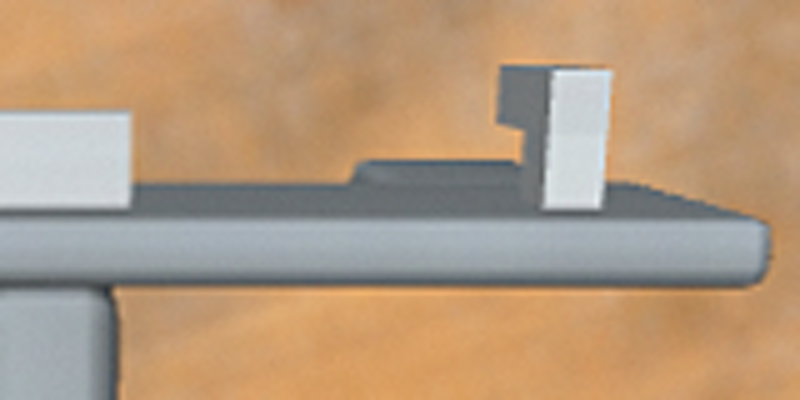

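Call:
carry_out([
  {"tx": 0, "ty": 0, "tz": -0.03, "rx": 0, "ry": 0, "rz": 0, "jaw": 0},
  {"tx": 0, "ty": 0, "tz": -0.08, "rx": 0, "ry": 0, "rz": 0.05, "jaw": 0},
  {"tx": 0, "ty": 0, "tz": -0.13, "rx": 0, "ry": 0, "rz": 0.1, "jaw": 0},
  {"tx": 0, "ty": 0, "tz": -0.16, "rx": 0, "ry": 0, "rz": 0.1, "jaw": 0},
  {"tx": 0, "ty": 0, "tz": -0.16, "rx": 0, "ry": 0, "rz": 0.1, "jaw": 0},
])

```text
time: 6.88
position: [0.4506, 0.2853, 0.1701]
tool_rot: [-3.075, 0.631, -0.006]
ft_force: [0.5, 0.2, -2.7]
grip_width: 0.133
```

```bash
python3 - <<'E'
from h import *
import pickle
st=ctrl.get_state(); print(st["time"],st["position"],st["tool_rot"],st["joint_positions"],st["grip_width"]*87,st["ft_force"])
c=camera_info("wrist");im=get_image("wrist")[:,:,::-1].copy(); cv2.imwrite("pics/w7.png",im);pickle.dump((c,st),open("w7.pkl","wb"))
crop(im,165,145,325,225,5,"pics/w7l.png"); crop(im,310,145,470,225,5,"pics/w7r.png")
E
```

```text
6.875 [0.45055061 0.28529518 0.17013786] [-3.07479391  0.63147157 -0.00609593] [ 0.01535105  0.12474352 -0.67541574  1.75151416  0.08235458  1.28889866
 -2.65476756] 11.568338205784832 [ 0.50075514  0.21356589 -2.6933266 ]
```

View pics/w7l.png

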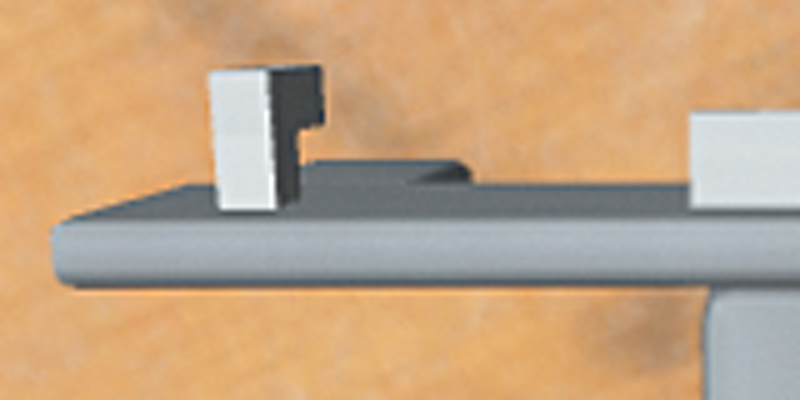

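View pics/w7r.png

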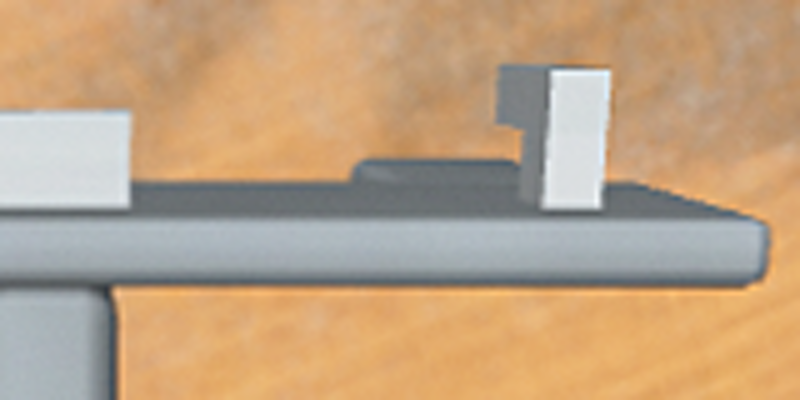

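```bash
cat > pnp.py <<'E'
from fit import *
def pnp(c,M,px,st):
    K=c["intrinsics"]
    # arm in tool frame: init rot identity-with-flip: x=tool x, y=-tool y, z=-tool z
    R=Rot.from_rotvec(st["tool_rot"]).as_matrix();p=st["position"]
    F=np.diag([1.,-1,-1]); M=np.asarray(M,float)/1000
    def W(q): # q: xyz offset of arm origin in tool, rotvec small
        A=F@Rot.from_rotvec(q[3:]).as_matrix(); return p+(q[:3]+M@A.T)@R.T
    reg=np.array([0,0,0,60.,0,0])*0
    f=lambda q:(proj(c,W(q))-px).ravel()
    r=least_squares(f,[.05,0,0,0,0,0],loss="soft_l1"); print("arm in tool",r.x.round(4),f(r.x).reshape(-1,2).round(1).tolist())
    g=lambda q:f(np.r_[q[:3],0,0,q[3]]); r4=least_squares(g,[.05,0,0,0]); print("level fit",r4.x.round(4),g(r4.x).reshape(-1,2).round(1).tolist())
    return r.x,r4.x
E
python3 - <<'E'
from pnp import *
import pickle; c,st=pickle.load(open("w7.pkl","rb"))
M=[(11.5,47.5,56),(11.5,42.5,56),(0,47.5,56),(0,42.5,56),(11.5,-42.5,56),(11.5,-47.5,56),(0,-42.5,56),(0,-47.5,56),(8,0,56)]
l=un([(210,72),(271,69),(220,210),(276,210)],5,165,145);r=un([(551,69),(611,69),(543,208),(602,208)],5,310,145)
t=(un([(690,112)],5,165,145)+un([(131,112)],5,310,145))/2
pnp(c,M,np.r_[l,r,t],st)
E
```

```text
arm in tool [0.0507 0.0003 0.0079 0.0011 0.0506 0.0023] [[0.1, -0.0], [-0.3, 0.5], [-0.1, -0.2], [0.2, -0.2], [0.1, 0.2], [-0.2, 0.2], [0.2, -0.2], [-0.0, -0.1], [-0.0, -0.1]]
level fit [0.0535 0.0004 0.0083 0.0023] [[-0.1, -0.0], [-0.5, 0.5], [0.1, -0.2], [0.4, -0.3], [0.3, 0.2], [0.1, 0.2], [0.0, -0.2], [-0.2, -0.2], [-0.1, -0.0]]
```

```bash
cat >> h.py <<'E'
AIT=np.array([.0535,.0004,.0083])
def armgoal(stand,m,yawdeg): # TCP target so arm origin is at m(mm) in stand frame
    w=P(stand,m); t=w-toolR(yawdeg)@AIT; move(t,yawdeg); return t
E
python3 - <<'E'
from h import *
print(armgoal([.6191,-.0156,.0372],(-35,0,116),2.13+.13))
E
```

```text
t [0.1941 0.2465 0.0438] r [-3.000e-04 -9.000e-04 -4.446e-01] rows 5.1
[ 0.53065005 -0.01861174  0.1243    ]
```

Call:
carry_out([
  {"tx": 0.194, "ty": 0.2465, "tz": 0.044, "rx": 0, "ry": 0, "rz": -0.4446, "jaw": 0},
  {"tx": 0.194, "ty": 0.2465, "tz": 0.044, "rx": 0, "ry": 0, "rz": -0.4446, "jaw": 0},
  {"tx": 0.194, "ty": 0.2465, "tz": 0.044, "rx": 0, "ry": 0, "rz": -0.4446, "jaw": 0},
  {"tx": 0.194, "ty": 0.2465, "tz": 0.044, "rx": 0, "ry": 0, "rz": -0.4446, "jaw": 0},
  {"tx": 0.194, "ty": 0.2465, "tz": 0.044, "rx": 0, "ry": 0, "rz": -0.4446, "jaw": 0},
  {"tx": 0.194, "ty": 0.2465, "tz": 0.044, "rx": 0, "ry": 0, "rz": -0.4446, "jaw": 0},
  {"tx": 0.194, "ty": 0.2465, "tz": 0.044, "rx": 0, "ry": 0, "rz": -0.4446, "jaw": 0},
  {"tx": 0.194, "ty": 0.2465, "tz": 0.044, "rx": 0, "ry": 0, "rz": -0.4446, "jaw": 0},
])

```text
time: 7.92
position: [0.5297, -0.0161, 0.1233]
tool_rot: [-3.139, -0.067, 0.002]
ft_force: [0.4, 0.9, -1.9]
grip_width: 0.133
```

```bash
python3 - <<'E'
from h import *
import pickle
st=ctrl.get_state(); print(st["time"],st["position"],st["tool_rot"],st["joint_positions"],st["grip_width"]*87,st["ft_force"])
c=camera_info("wrist");im=get_image("wrist")[:,:,::-1].copy(); cv2.imwrite("pics/w8.png",im);pickle.dump((c,st),open("w8.pkl","wb"))
crop(im,160,20,480,230,2.5,"pics/w8c.png")
im=get_image("scene")[:,:,::-1].copy(); cv2.imwrite("pics/s8.png",im)
im=get_image("side")[:,:,::-1].copy(); cv2.imwrite("pics/d8.png",im)
E
```

```text
7.925 [ 0.52967094 -0.01613314  0.12329623] [-3.13948885e+00 -6.65896625e-02  2.39526519e-03] [ 0.39362949  0.13708091 -0.44374575  1.82015896  0.06145689  1.19961779
 -1.59725671] 11.539372308421473 [ 0.36206722  0.88951302 -1.85408784]
```

View pics/w8.png

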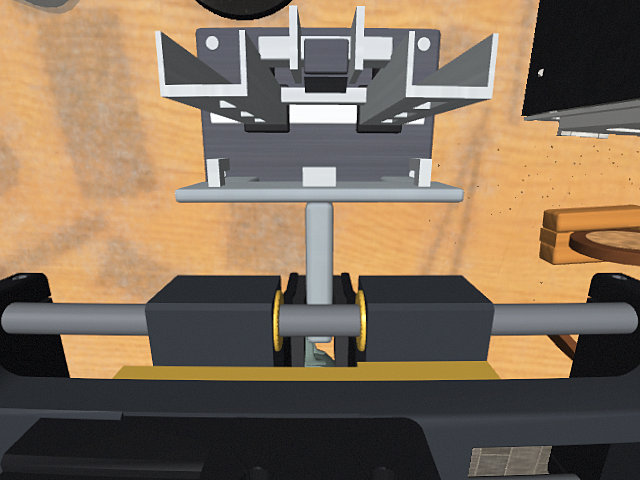

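View pics/s8.png

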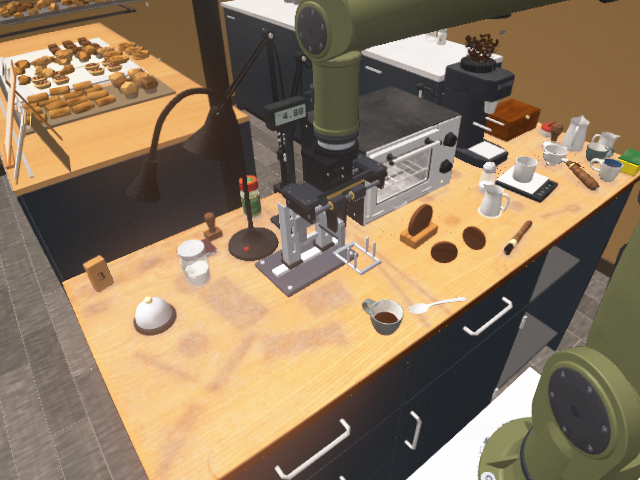

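View pics/d8.png

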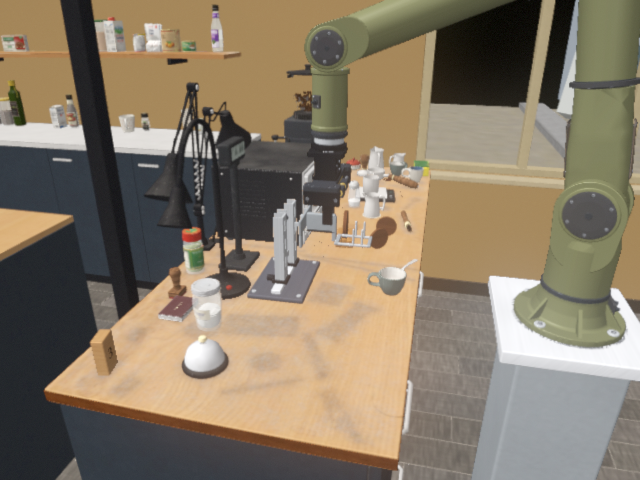

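```bash
python3 - <<'E'
from h import *
im=cv2.imread("pics/w8.png"); crop(im,150,20,330,215,4.2,"pics/w8l.png"); crop(im,310,20,510,215,4,"pics/w8r.png")
E
```

```text
(no output)
```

View pics/w8l.png

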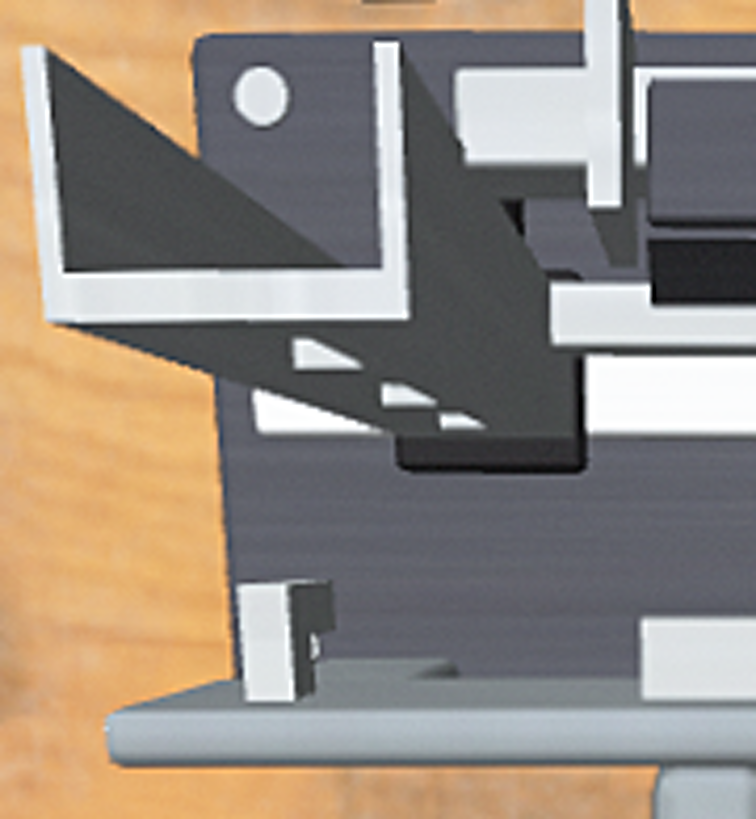

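View pics/w8r.png

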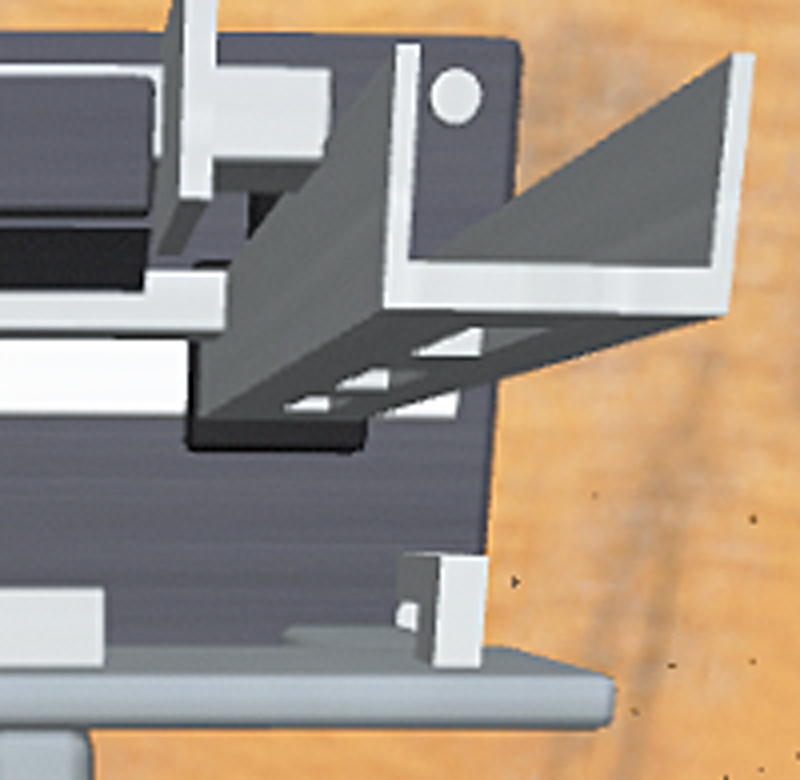

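```bash
python3 - <<'E'
from pnp import *
import pickle; c,st=pickle.load(open("w8.pkl","rb"))
A=un([(48,323),(408,319),(294,370),(362,369)],4.2,150,20);B=un([(384,308),(727,316),(413,356),(482,356)],4,310,20)
Ms=[(0,61,184),(0,29,184),(0,49,148),(0,41,148),(0,-29,184),(0,-61,184),(0,-41,148),(0,-49,148)]
s=fitpose([(c,Ms,np.r_[A,B])],[.6191,-.0156,.037])
i=[0,1,4,5]; print("top corners only"); s2=fitpose([(c,[Ms[k] for k in i],np.r_[A,B][i])],[.6191,-.0156,.037])
M=[(11.5,47.5,56),(11.5,42.5,56),(0,47.5,56),(0,42.5,56),(11.5,-42.5,56),(11.5,-47.5,56),(0,-42.5,56),(0,-47.5,56)]
l=un([(238,584),(291,582),(246,700),(294,700)],4.2,150,20);r=un([(441,556),(488,556),(433,666),(481,666)],4,310,20)
q,q4=pnp(c,M,np.r_[l,r],st)
R=Rot.from_rotvec(st["tool_rot"]).as_matrix(); o=st["position"]+R@q4[:3]
xd=R@np.array([1,0,0]); ya=np.degrees(np.arctan2(xd[1],xd[0]))
d=o[:2]-s[:2]; cc,ss=np.cos(s[2]),np.sin(s[2]); print("arm in stand mm",1000*(cc*d[0]+ss*d[1]),1000*(-ss*d[0]+cc*d[1]),1000*o[2],"tool yaw",ya,"arm yaw",ya+np.degrees(q4[3]),"stand yaw",np.degrees(s[2]), "tilt",R[2,0],R[2,1])
E
```

```text
pose [ 0.6176 -0.0147  0.0376] deg 2.16
[[0.6, -0.1], [0.7, 0.4], [1.0, -0.4], [1.7, -0.2], [-0.8, 0.3], [-0.9, -0.2], [-0.7, -0.3], [-1.1, -0.1]]
top corners only
pose [ 0.6176 -0.0148  0.0373] deg 2.14
[[0.7, -0.3], [0.8, 0.2], [-0.7, 0.2], [-0.8, -0.3]]
arm in tool [ 0.0509 -0.0011  0.0079  0.0179  0.0485 -0.0002] [[0.2, -0.1], [-0.6, 0.3], [-0.0, -0.1], [0.3, -0.2], [-0.0, 0.1], [-0.2, 0.1], [0.4, -0.1], [-0.1, -0.0]]
level fit [ 0.0536 -0.0004  0.0083  0.0004] [[0.1, -0.0], [-0.8, 0.4], [0.3, -0.2], [0.4, -0.3], [0.1, 0.0], [0.1, 0.1], [0.2, -0.0], [-0.3, 0.0]]
arm in stand mm -34.317637198059984 2.5736227283075923 114.91469359488495 tool yaw 2.430224096475847 arm yaw 2.4545601313174057 stand yaw 2.1551647748603693 tilt -0.0014955879046753952 -0.0014288059264830112
```

Call:
carry_out([
  {"tx": 0.0, "ty": 0.0026, "tz": 0.001, "rx": 0, "ry": 0, "rz": 0.004, "jaw": 0},
  {"tx": 0.018, "ty": 0.0026, "tz": 0.001, "rx": 0, "ry": 0, "rz": 0.004, "jaw": 0},
  {"tx": 0.018, "ty": 0.0026, "tz": 0.001, "rx": 0, "ry": 0, "rz": 0.004, "jaw": 0},
  {"tx": 0.018, "ty": 0.0026, "tz": 0.001, "rx": 0, "ry": 0, "rz": 0.004, "jaw": 0},
])

```text
time: 8.57
position: [0.5479, -0.0204, 0.1229]
tool_rot: [3.141, 0.056, -0.001]
ft_force: [0.3, -0.3, -2.8]
grip_width: 0.127
```

```bash
python3 - <<'E'
from h import *
import pickle
st=ctrl.get_state(); print(st["time"],st["position"],st["tool_rot"],st["ft_force"])
c=camera_info("wrist");im=get_image("wrist")[:,:,::-1].copy(); cv2.imwrite("pics/w9.png",im);pickle.dump((c,st),open("w9.pkl","wb"))
crop(im,150,60,330,215,4.2,"pics/w9l.png"); crop(im,310,60,510,215,4,"pics/w9r.png")
E
```

```text
8.575 [ 0.54794071 -0.02042508  0.12288467] [ 3.14103557e+00  5.62143394e-02 -1.30042012e-03] [ 0.34351972 -0.34841827 -2.81747925]
```

View pics/w9l.png

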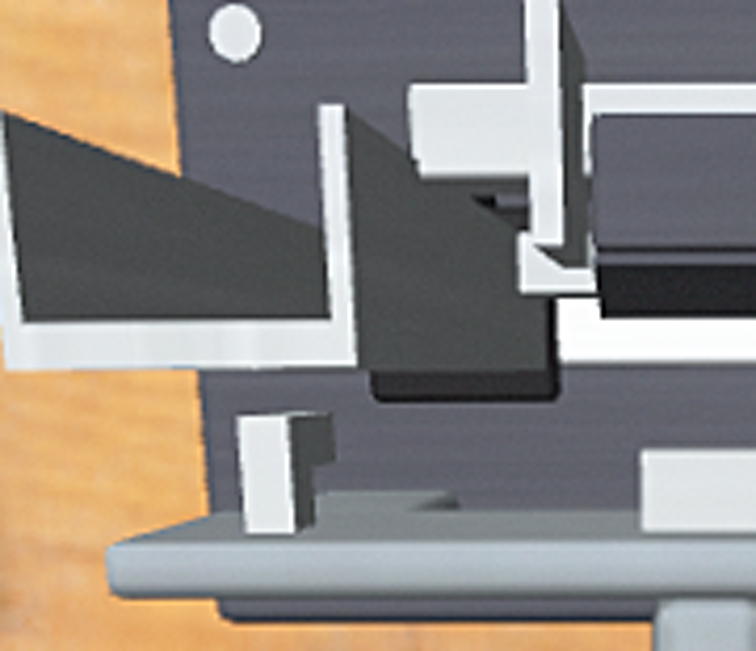

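View pics/w9r.png

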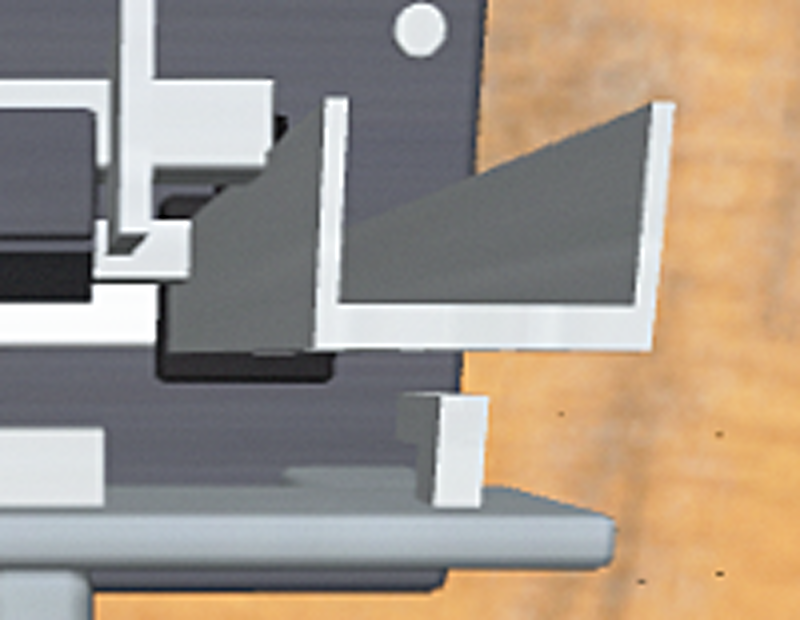

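```bash
cat > rel.py <<'E'
from pnp import *
def rel(c,st,A,B,l,r):
    Ms=[(0,61,184),(0,29,184),(0,-29,184),(0,-61,184)]
    s=fitpose([(c,Ms,np.r_[A,B])],[.6191,-.0156,.037])
    M=[(11.5,47.5,56),(11.5,42.5,56),(0,47.5,56),(0,42.5,56),(11.5,-42.5,56),(11.5,-47.5,56),(0,-42.5,56),(0,-47.5,56)]
    q,q4=pnp(c,M,np.r_[l,r],st)
    R=Rot.from_rotvec(st["tool_rot"]).as_matrix(); o=st["position"]+R@q4[:3]
    xd=R@np.array([1,0,0]); ya=np.degrees(np.arctan2(xd[1],xd[0]))
    d=o[:2]-s[:2]; cc,ss=np.cos(s[2]),np.sin(s[2]); print("arm in stand mm",1000*(cc*d[0]+ss*d[1]),1000*(-ss*d[0]+cc*d[1]),1000*o[2],"tool yaw",ya,"arm yaw",ya+np.degrees(q4[3]),"stand yaw",np.degrees(s[2]), "tilt",R[2,0],R[2,1])
E
python3 - <<'E'
from rel import *
import pickle; c,st=pickle.load(open("w9.pkl","rb"))
rel(c,st,un([(6,371),(356,367)],4.2,150,60),un([(315,351),(651,351)],4,310,60),un([(238,416),(291,414),(246,533),(294,533)],4.2,150,60),un([(441,397),(488,397),(433,507),(481,507)],4,310,60))
E
```

```text
pose [ 0.6174 -0.0147  0.0369] deg 2.11
[[0.9, -0.1], [0.6, 0.2], [-0.5, -0.4], [-1.1, 0.1]]
arm in tool [ 0.0507 -0.0015  0.0078  0.0275  0.0491 -0.0012] [[0.2, -0.0], [-0.5, 0.4], [-0.1, -0.2], [0.3, -0.2], [-0.0, 0.1], [-0.2, 0.2], [0.5, -0.1], [-0.1, -0.1]]
level fit [ 0.0534 -0.0004  0.0083 -0.0002] [[0.1, 0.1], [-0.8, 0.5], [0.2, -0.3], [0.4, -0.4], [0.1, 0.0], [0.1, 0.1], [0.2, -0.0], [-0.3, 0.0]]
arm in stand mm -16.215012099474567 -2.8635170654996154 114.55966506197551 tool yaw 2.0505970473953012 arm yaw 2.0381837390150266 stand yaw 2.1139820569837884 tilt -0.0008287178778897152 3.9003105063683515e-05
```

Call:
carry_out([
  {"tx": 0.0, "ty": -0.0028, "tz": 0.001, "rx": 0, "ry": 0, "rz": 0, "jaw": 0},
  {"tx": 0.0, "ty": -0.0028, "tz": 0.001, "rx": 0, "ry": 0, "rz": 0, "jaw": 0},
  {"tx": 0.0, "ty": -0.0028, "tz": 0.001, "rx": 0, "ry": 0, "rz": 0, "jaw": 0},
  {"tx": 0.0, "ty": -0.0028, "tz": 0.001, "rx": 0, "ry": 0, "rz": 0, "jaw": 0},
])

```text
time: 9.12
position: [0.5484, -0.0179, 0.1221]
tool_rot: [3.141, 0.056, 0.0]
ft_force: [-0.7, -0.2, -2.9]
grip_width: 0.134
```

```bash
python3 - <<'E'
from h import *
import pickle
st=ctrl.get_state(); print(st["time"],st["position"],st["tool_rot"],st["ft_force"],st["qd"].round(4))
c=camera_info("wrist");im=get_image("wrist")[:,:,::-1].copy(); cv2.imwrite("pics/w10.png",im);pickle.dump((c,st),open("w10.pkl","wb"))
print(ctrl.get_state()["position"])
crop(im,150,60,330,215,4.2,"pics/w10l.png"); crop(im,310,60,510,215,4,"pics/w10r.png")
E
```

```text
9.125 [ 0.54842128 -0.01791224  0.12207742] [3.14091794e+00 5.55796250e-02 6.36945296e-05] [-0.69718938 -0.24539584 -2.91886141] [ 0.001   0.0029  0.001  -0.0011 -0.0009  0.0015 -0.0011]
[ 0.54843283 -0.01791363  0.12206289]
```

View pics/w10l.png

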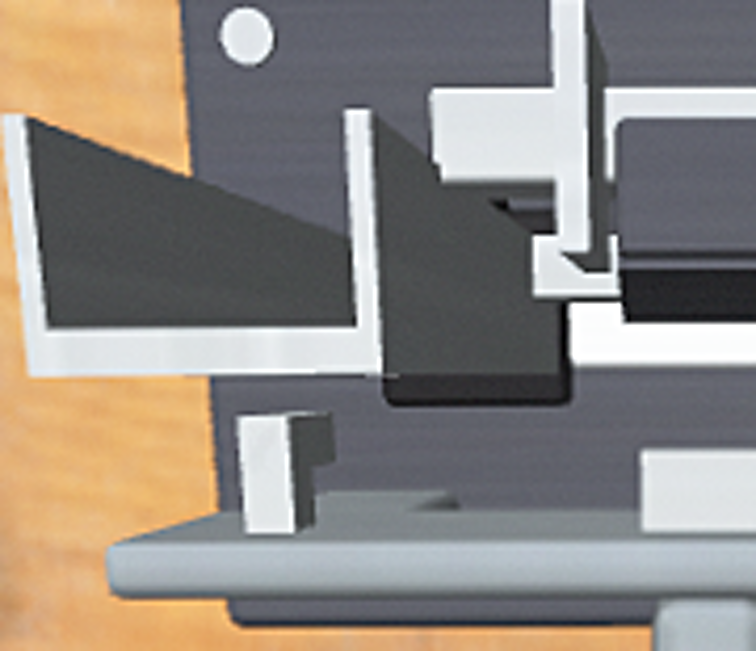

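View pics/w10r.png

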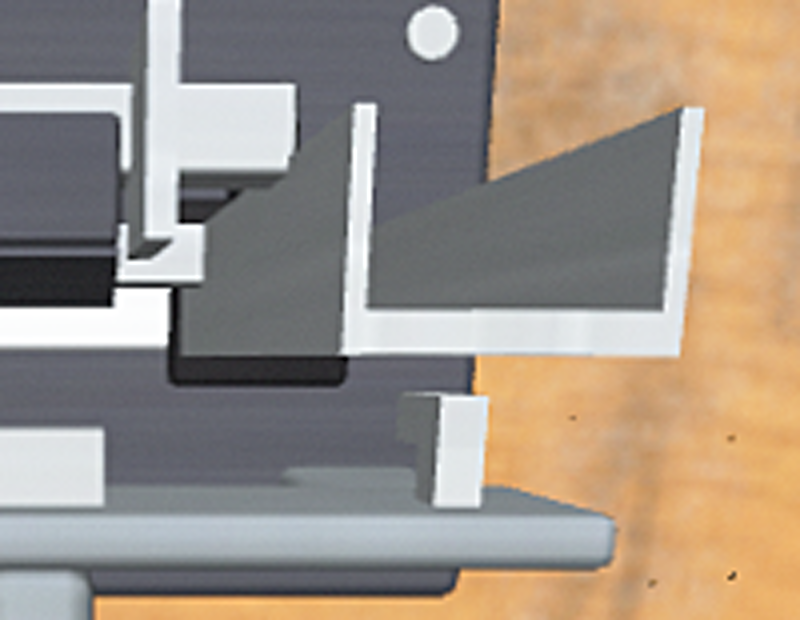

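Call:
carry_out([
  {"tx": 0.006, "ty": -0.0003, "tz": 0.0005, "rx": 0, "ry": 0, "rz": 0, "jaw": 0},
  {"tx": 0.01, "ty": -0.0003, "tz": 0.0005, "rx": 0, "ry": 0, "rz": 0, "jaw": 0},
  {"tx": 0.014, "ty": -0.0003, "tz": 0.0005, "rx": 0, "ry": 0, "rz": 0, "jaw": 0},
  {"tx": 0.014, "ty": -0.0003, "tz": 0.0005, "rx": 0, "ry": 0, "rz": 0, "jaw": 0},
  {"tx": 0.014, "ty": -0.0003, "tz": 0.0005, "rx": 0, "ry": 0, "rz": 0, "jaw": 0},
])

```text
time: 9.8
position: [0.5623, -0.017, 0.1214]
tool_rot: [3.141, 0.056, -0.001]
ft_force: [0.3, 0.8, -3.0]
grip_width: 0.13
```

```bash
python3 - <<'E'
from h import *
import pickle
st=ctrl.get_state(); print(st["time"],st["position"],st["tool_rot"],st["ft_force"],st["torque"])
c=camera_info("wrist");im=get_image("wrist")[:,:,::-1].copy(); cv2.imwrite("pics/w11.png",im);pickle.dump((c,st),open("w11.pkl","wb"))
crop(im,150,100,490,230,2.3,"pics/w11c.png"); 
E
```

```text
9.8 [ 0.56229588 -0.01701119  0.12144186] [ 3.14103115e+00  5.57366816e-02 -5.34483068e-04] [ 0.30506295  0.83853657 -2.95120434] [ 0.02213622  0.08284669 -0.01673937]
```

View pics/w11c.png

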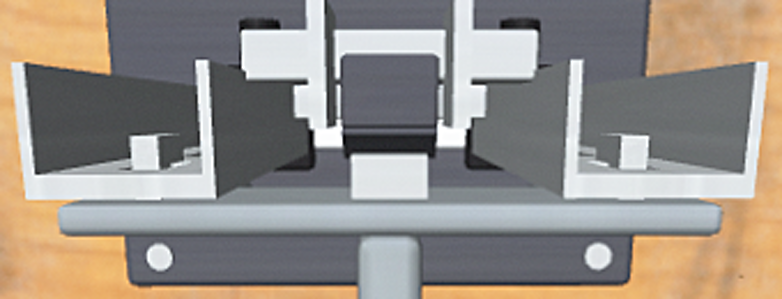

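Call:
carry_out([
  {"tx": 0.0025, "ty": 0, "tz": 0, "rx": 0, "ry": 0, "rz": 0, "jaw": 0},
  {"tx": 0.0025, "ty": 0, "tz": 0.003, "rx": 0, "ry": 0, "rz": 0, "jaw": 0},
  {"tx": 0.0025, "ty": 0, "tz": 0.006, "rx": 0, "ry": 0, "rz": 0, "jaw": 0},
  {"tx": 0.0025, "ty": 0, "tz": 0.006, "rx": 0, "ry": 0, "rz": 0, "jaw": 0},
])

```text
time: 10.35
position: [0.5638, -0.0171, 0.116]
tool_rot: [3.141, 0.055, -0.003]
ft_force: [-6.5, 0.4, 4.4]
grip_width: 0.133
```

```bash
python3 - <<'E'
from h import *
st=ctrl.get_state(); print(st["time"],st["position"],st["tool_rot"],st["ft_force"],st["torque"])
E
```

```text
10.35 [ 0.5637644  -0.01708937  0.11599246] [ 3.14050822  0.05548203 -0.00337055] [-6.5446877   0.39231039  4.3622692 ] [ 0.01623625  1.24574036 -0.03655507]
```

Call:
carry_out([
  {"tx": 0, "ty": 0, "tz": 0.003, "rx": 0, "ry": 0, "rz": 0, "jaw": 0},
  {"tx": 0, "ty": 0, "tz": 0.006, "rx": 0, "ry": 0, "rz": 0, "jaw": 0},
  {"tx": 0, "ty": 0, "tz": 0.008, "rx": 0, "ry": 0, "rz": 0, "jaw": 0},
  {"tx": 0, "ty": 0, "tz": 0.008, "rx": 0, "ry": 0, "rz": 0, "jaw": 0},
])

```text
time: 10.85
position: [0.5639, -0.0171, 0.1088]
tool_rot: [3.14, 0.055, -0.003]
ft_force: [-7.8, -0.9, 8.4]
grip_width: 0.133
```

```bash
python3 - <<'E'
from h import *
st=ctrl.get_state(); print(st["time"],st["position"],st["tool_rot"],st["ft_force"],st["torque"])
im=get_image("wrist")[:,:,::-1].copy(); crop(im,150,100,490,230,2.3,"pics/w12c.png"); 
im=get_image("side")[:,:,::-1].copy(); crop(im,250,170,390,300,5,"pics/d12.png"); 
E
```

```text
10.85 [ 0.5639358  -0.01705188  0.10877591] [ 3.14039396e+00  5.53811592e-02 -2.82626094e-03] [-7.80585859 -0.87786624  8.42379699] [0.05379312 1.79430517 0.0597589 ]
```

View pics/w12c.png

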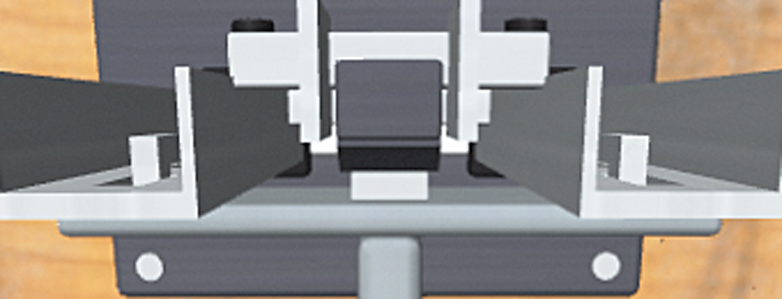

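View pics/d12.png

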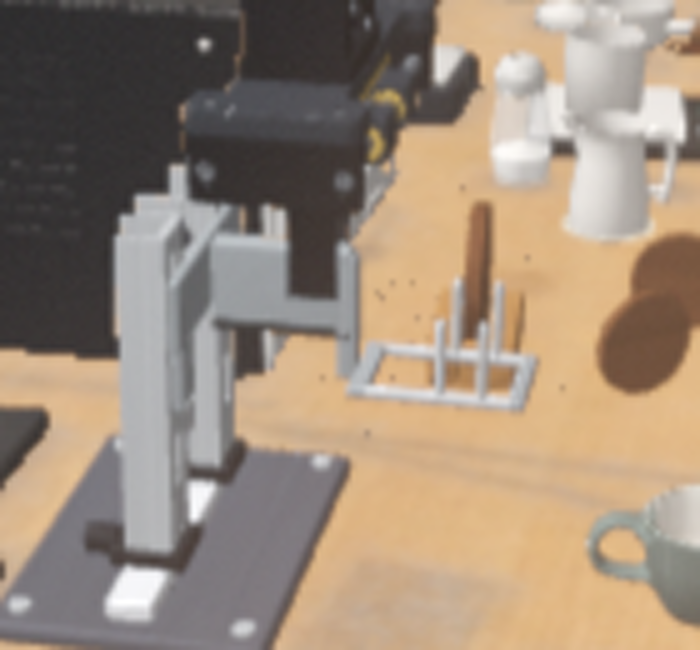

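Call:
carry_out([
  {"tx": 0, "ty": 0, "tz": 0.002, "rx": 0, "ry": 0, "rz": 0, "jaw": 0},
  {"tx": 0, "ty": 0, "tz": 0.004, "rx": 0, "ry": 0, "rz": 0, "jaw": 0},
  {"tx": 0, "ty": 0, "tz": 0.004, "rx": 0, "ry": 0, "rz": 0, "jaw": 0},
])

```text
time: 11.32
position: [0.5637, -0.0171, 0.1082]
tool_rot: [3.139, 0.055, -0.003]
ft_force: [-17.9, -0.5, 27.4]
grip_width: 0.129
```

```bash
python3 - <<'E'
from h import *
st=ctrl.get_state(); print(st["time"],st["position"],st["tool_rot"],st["ft_force"],st["torque"])
im=get_image("wrist")[:,:,::-1].copy(); crop(im,220,100,420,220,4,"pics/w13c.png"); 
E
```

```text
11.325 [ 0.56371851 -0.01712619  0.10822213] [ 3.13921537e+00  5.51438112e-02 -2.74044262e-03] [-17.92652399  -0.51097701  27.37484856] [0.08680991 3.50659635 0.00677993]
```

View pics/w13c.png

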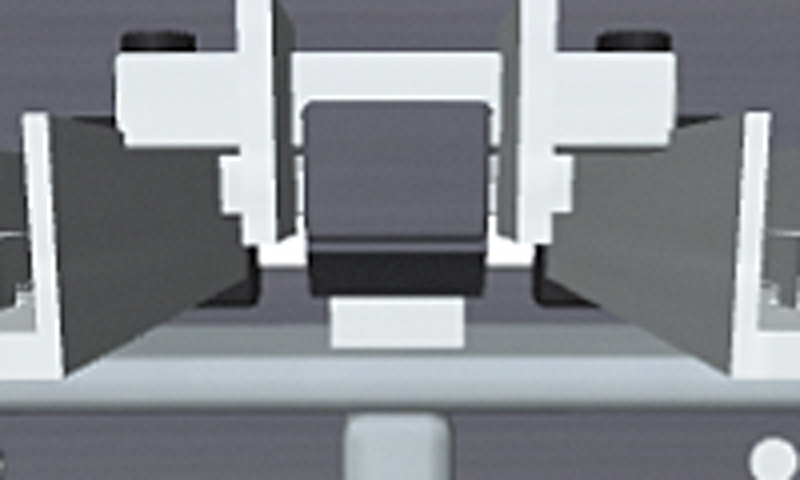

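Call:
carry_out([
  {"tx": -0.002, "ty": 0, "tz": -0.004, "rx": 0, "ry": 0, "rz": 0, "jaw": 0},
  {"tx": -0.002, "ty": 0, "tz": -0.0075, "rx": 0, "ry": 0, "rz": 0, "jaw": 0},
  {"tx": -0.002, "ty": 0, "tz": -0.0075, "rx": 0, "ry": 0, "rz": 0, "jaw": 0},
])

```text
time: 11.75
position: [0.5632, -0.017, 0.1101]
tool_rot: [-3.141, -0.056, -0.0]
ft_force: [2.2, 0.1, -4.6]
grip_width: 0.133
```

```bash
python3 - <<'E'
from h import *
st=ctrl.get_state(); print(st["time"],st["position"],st["tool_rot"],st["ft_force"],st["torque"])
E
```

```text
11.75 [ 0.56315468 -0.01702888  0.11009016] [-3.14077846e+00 -5.55313193e-02 -1.04976567e-04] [ 2.16986644  0.09523071 -4.59951798] [ 1.27792721e-04 -1.76956110e-01 -1.11460771e-02]
```

Call:
carry_out([
  {"tx": 0, "ty": 0, "tz": -0.002, "rx": 0, "ry": 0, "rz": 0, "jaw": 0},
  {"tx": 0, "ty": 0, "tz": -0.002, "rx": 0, "ry": 0, "rz": 0, "jaw": 0},
])

```text
time: 12.0
position: [0.5621, -0.017, 0.1115]
tool_rot: [-3.141, -0.056, 0.004]
ft_force: [2.9, 0.2, -10.9]
grip_width: 0.134
```

```bash
python3 - <<'E'
from h import *
st=ctrl.get_state(); print(st["time"],st["position"],st["tool_rot"],st["ft_force"],st["torque"])
E
```

```text
12.0 [ 0.56205181 -0.01701964  0.11152135] [-3.14072724 -0.05564064  0.00374236] [  2.94347996   0.2206138  -10.88417732] [-0.03990427 -0.04224115  0.02968657]
```

Call:
carry_out([
  {"tx": 0.002, "ty": 0, "tz": 0.004, "rx": 0, "ry": 0, "rz": 0, "jaw": 0},
  {"tx": 0.003, "ty": 0, "tz": 0.0085, "rx": 0, "ry": 0, "rz": 0, "jaw": 0},
  {"tx": 0.003, "ty": 0, "tz": 0.0085, "rx": 0, "ry": 0, "rz": 0, "jaw": 0},
])

```text
time: 12.38
position: [0.5639, -0.0171, 0.1085]
tool_rot: [3.139, 0.055, -0.006]
ft_force: [-15.7, -0.8, 18.9]
grip_width: 0.133
```

```bash
python3 - <<'E'
from h import *
st=ctrl.get_state(); print(st["time"],st["position"],st["tool_rot"],st["ft_force"],st["torque"])
im=get_image("wrist")[:,:,::-1].copy(); crop(im,220,100,420,220,4,"pics/w14c.png"); 
E
```

```text
12.375 [ 0.56385256 -0.01711364  0.10854633] [ 3.13923669  0.05519667 -0.00631345] [-15.73090343  -0.78522039  18.9114739 ] [ 0.05250469  3.31447056 -0.01736556]
```

View pics/w14c.png

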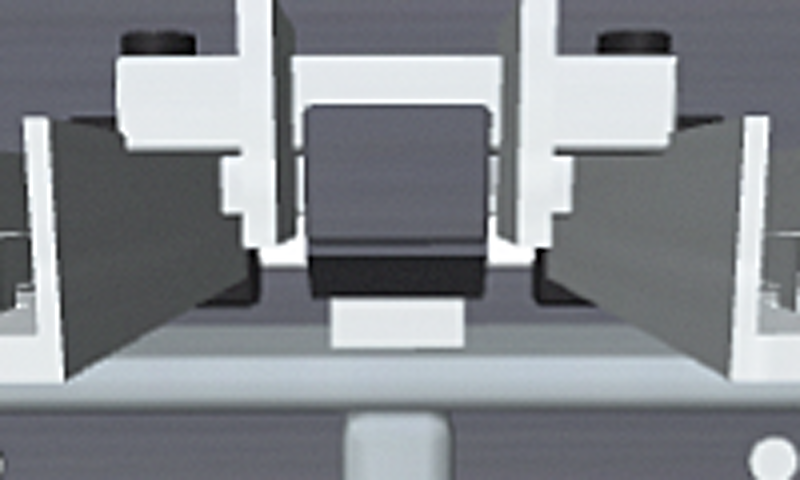

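Call:
carry_out([
  {"tx": -0.002, "ty": 0, "tz": -0.003, "rx": 0, "ry": 0, "rz": 0, "jaw": 0},
  {"tx": -0.002, "ty": 0, "tz": -0.003, "rx": 0, "ry": 0, "rz": 0, "jaw": 0.4},
  {"tx": -0.002, "ty": 0, "tz": -0.003, "rx": 0, "ry": 0, "rz": 0, "jaw": 0.4},
  {"tx": -0.002, "ty": 0, "tz": -0.003, "rx": 0, "ry": 0, "rz": 0, "jaw": 0.4},
  {"tx": -0.002, "ty": 0, "tz": -0.003, "rx": 0, "ry": 0, "rz": 0, "jaw": 0.4},
  {"tx": -0.006, "ty": 0, "tz": -0.04, "rx": 0, "ry": 0, "rz": 0, "jaw": 0.4},
  {"tx": -0.006, "ty": 0, "tz": -0.1, "rx": 0, "ry": 0, "rz": 0, "jaw": 0.4},
  {"tx": -0.006, "ty": 0, "tz": -0.1, "rx": 0, "ry": 0, "rz": 0, "jaw": 0.4},
  {"tx": -0.006, "ty": 0, "tz": -0.1, "rx": 0, "ry": 0, "rz": 0, "jaw": 0.4},
])

```text
time: 13.55
position: [0.5598, -0.0172, 0.2042]
tool_rot: [3.141, 0.056, -0.0]
ft_force: [0.2, -1.5, 0.2]
grip_width: 0.399
```

```bash
python3 - <<'E'
from h import *
import pickle
st=ctrl.get_state(); print(st["time"],st["position"],st["tool_rot"],st["grip_width"],st["ft_force"])
for n in ("wrist","side","scene"):
    c=camera_info(n);im=get_image(n)[:,:,::-1].copy(); cv2.imwrite(f"pics/h_{n}.png",im);pickle.dump((c,st),open(f"h_{n}.pkl","wb"))
im=cv2.imread("pics/h_side.png");crop(im,250,190,390,300,5,"pics/h_sidec.png")
im=cv2.imread("pics/h_scene.png");crop(im,270,175,390,280,6,"pics/h_scenec.png")
E
```

```text
13.55 [ 0.55981051 -0.01716389  0.20423973] [ 3.14081886e+00  5.56778875e-02 -1.63907160e-04] 0.39941107827761024 [ 0.16653879 -1.4603507   0.15359524]
```

View pics/h_wrist.png

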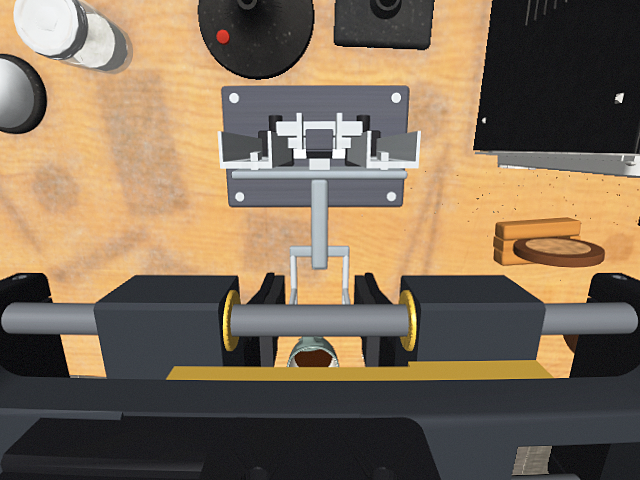

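View pics/h_sidec.png

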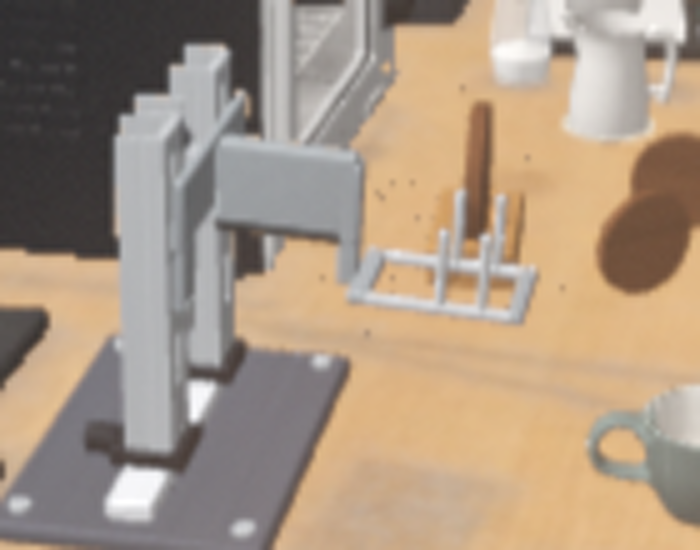

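View pics/h_scenec.png

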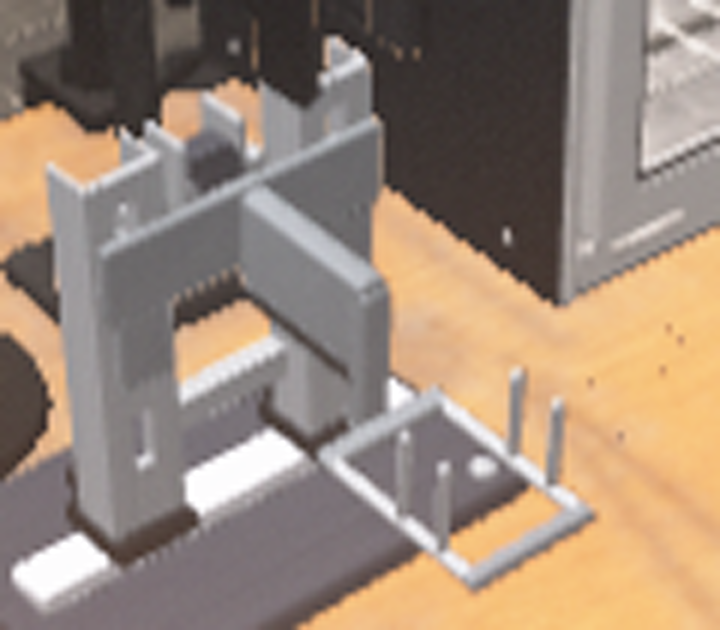

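```bash
python3 - <<'E'
from fit import *
S=camera_info("scene");Z=camera_info("side")
M=[(-115.5,-24,142),(-134.5,-24,142),(-115.5,24,142),(-134.5,24,142)]
a=un([(517,369),(556,400),(404,432),(444,462)],6,270,175);b=un([(460,191),(501,196),(442,232),(485,237)],5,250,190)
s=fitpose([(S,M,a),(Z,M,b)],[.6176,-.0147,.0372])
fitpose([(S,M,a)],[.6176,-.0147,.0372])
print(P([.6176,-.0147,.0372],(-125,0,142)),P(s,(-125,0,142)))
# hover above coaster with tool x = -block y?: choose jaw(y) along coaster axis
for yaw in (96.4,): move((.5354-.0,-.2725,.16),yaw)
st=ctrl.get_state(); print(st["joint_positions"])
E
```

```text
pose [ 0.615  -0.0118  0.0285] deg 1.63
[[-0.9, -0.1], [-0.7, -0.5], [-1.0, -0.3], [-1.1, -0.2], [1.1, -2.0], [1.2, -2.3], [1.2, -2.1], [1.2, -2.4]]
pose [ 0.6132 -0.012   0.0335] deg 1.92
[[-0.0, 0.1], [0.2, -0.3], [-0.1, 0.1], [-0.1, 0.1]]
[ 0.49268648 -0.01934893  0.142     ] [ 0.49001106 -0.01536036  0.142     ]
t [-0.0324  0.2543  0.0428] r [-0.0026  0.002  -1.6471] rows 8.8
[ 0.38394356  0.14941324 -0.44291575  1.64494031  0.06486148  1.3648193
 -1.60349178]
```

```bash
python3 - <<'E'
from h import *
im=cv2.imread("pics/scene0.png");crop(im,350,100,470,225,5,"pics/oven.png")
E
```

```text
(no output)
```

View pics/oven.png

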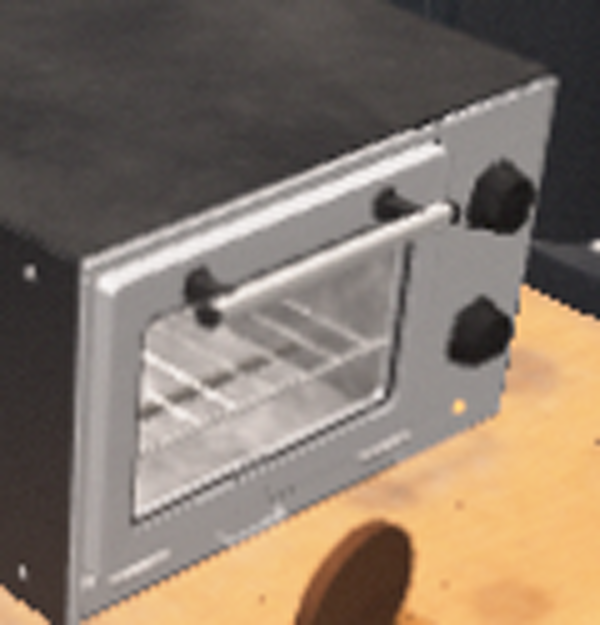

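```bash
python3 - <<'E'
from h import *
S=camera_info("scene");c=camera_info("wrist");st=ctrl.get_state()
R=Rot.from_rotvec(st["tool_rot"]).as_matrix()
Rc=c["R"]@R; off=R.T@(-c["R"].T@c["t"]-st["position"])
R2=Rot.from_rotvec([-3.1401805,-0.01944862,-0.00408088]).as_matrix();p2=np.array([0.50281593,-0.14425726,0.27112696])
c2=dict(c); c2["R"]=Rc@R2.T; c2["t"]=-c2["R"]@(p2+R2@off)
print(tri([S,c2],[(391.5,161),(427,120)]), tri([S,c2],[(440,142),(633,126)]))
# block corners in w2
for m in [(24.5,45,24),(-24.5,45,24),(-24.5,-45,24),(24.5,-45,24)]: print(proj(c2,P([.5354,-.2725,.1114],m)))
E
```

```text
(array([ 0.59401571, -0.22193366,  0.20095754]), [np.float64(0.059074605092858994), np.float64(0.17336338360756082)]) (array([ 0.59515062, -0.38414183,  0.19562818]), [np.float64(0.5225648123327729), np.float64(1.7526519844748523)])
[[384.58261527 164.49241006]]
[[386.56855108 203.00851368]]
[[455.9735546  196.39522586]]
[[455.86357638 157.67782649]]
```

```bash
python3 - <<'E'
from h import *
im=cv2.imread("pics/w2.png");crop(im,370,145,490,215,6,"pics/w2b.png")
E
```

```text
(no output)
```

View pics/w2b.png

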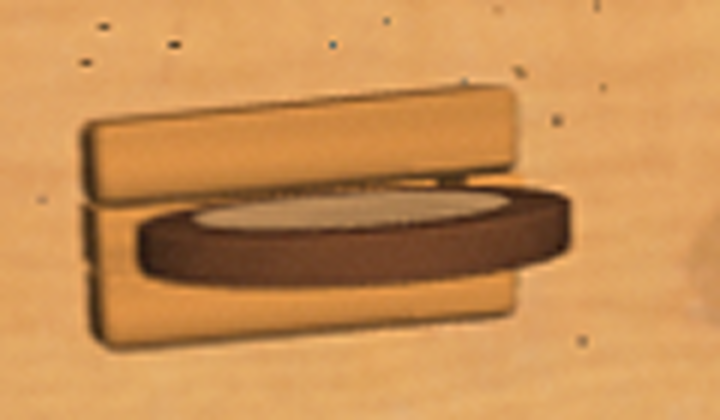

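```bash
cat >> h.py <<'E'
def toolRt(yaw_x,tiltdeg):
    a=np.radians(yaw_x);t=np.radians(tiltdeg);u=np.array([np.cos(a),np.sin(a),0]);k=np.array([0,0,1.])
    z=-(np.sin(t)*u+np.cos(t)*k); x=np.cos(t)*u-np.sin(t)*k; return np.c_[x,np.cross(z,x),z]
def moveR(target,Rt):
    st=ctrl.get_state(); p0=np.array(st["position"]); R0=Rot.from_rotvec(st["tool_rot"]).as_matrix()
    d=R0.T@(np.array(target)-p0); r=Rot.from_matrix(R0.T@Rt).as_rotvec()
    print("t",d.round(4),"r",r.round(4),"rows",max(np.linalg.norm(d)/.0625,np.degrees(np.linalg.norm(r))/10.7).round(1))
def discgoal(cen,yaw,tilt,rad): # reported TCP so that real tip is rad(m) outward of disc centre
    R=toolRt(yaw,tilt); t=np.array(cen)-R[:,2]*(rad-.0295); moveR(t,R); return t
E
python3 - <<'E'
from fit import *
S=camera_info("scene");Z=camera_info("side");c=camera_info("wrist");st=ctrl.get_state()
R=Rot.from_rotvec(st["tool_rot"]).as_matrix()
Rc=c["R"]@R; off=R.T@(-c["R"].T@c["t"]-st["position"])
R2=Rot.from_rotvec([-3.1401805,-0.01944862,-0.00408088]).as_matrix();p2=np.array([0.50281593,-0.14425726,0.27112696])
c2=dict(c); c2["R"]=Rc@R2.T; c2["t"]=-c2["R"]@(p2+R2@off)
PB=un([(60,480),(240,570),(515,380),(240,645),(60,545)],12,395,195);MB=[(24.5,45,24),(-24.5,45,24),(-24.5,-45,24),(-24.5,45,0),(24.5,45,0)]
PC=un([(65,425),(275,435),(68,500),(272,515),(297,285),(100,275)],12,330,205);MC=[(24.5,45,24),(-24.5,45,24),(24.5,45,0),(-24.5,45,0),(-24.5,-45,24),(24.5,-45,24)]
w=(c2,[(24.5,45,24),(24.5,-45,24),(-24.5,45,24),(-24.5,-45,24)],un([(85,125),(517,88),(103,348),(515,315)],6,370,145))
b=fitpose([(S,MB,PB),(Z,MC,PC),w],[.53,-.27,0]); fitpose([w],[.53,-.27,0])
from h import *
yaw=np.degrees(b[2])+90
move((.53,-.17,.25),yaw)
E
```

```text
pose [ 0.5347 -0.2721  0.1051] deg 6.02
[[-0.8, -1.5], [0.7, 0.4], [0.7, -0.5], [-0.3, 2.0], [-1.6, 0.9], [0.1, -1.0], [0.5, -0.8], [-0.3, 0.7], [0.4, 0.5], [0.7, -0.8], [0.3, -0.9], [0.6, -0.6], [-0.1, -0.8], [-0.6, 0.7], [0.1, 0.0]]
pose [ 0.5345 -0.2722  0.105 ] deg 6.02
[[0.6, -0.4], [-0.1, -0.6], [-0.6, 0.9], [0.1, 0.3]]
t [-0.0344  0.1517 -0.0471] r [-0.0026  0.002  -1.6405] rows 8.8
```

Call:
carry_out([
  {"tx": 0, "ty": 0, "tz": -0.047, "rx": 0, "ry": 0, "rz": -0.18, "jaw": 0.5},
  {"tx": -0.034, "ty": 0.1, "tz": -0.047, "rx": 0, "ry": 0, "rz": -1.64, "jaw": 0.5},
  {"tx": -0.034, "ty": 0.152, "tz": -0.047, "rx": 0, "ry": 0, "rz": -1.64, "jaw": 0.5},
  {"tx": -0.034, "ty": 0.152, "tz": -0.047, "rx": 0, "ry": 0, "rz": -1.64, "jaw": 0.5},
  {"tx": -0.034, "ty": 0.152, "tz": -0.047, "rx": 0, "ry": 0, "rz": -1.64, "jaw": 0.5},
  {"tx": -0.034, "ty": 0.152, "tz": -0.047, "rx": 0, "ry": 0, "rz": -1.64, "jaw": 0.5},
  {"tx": -0.034, "ty": 0.152, "tz": -0.047, "rx": 0, "ry": 0, "rz": -1.64, "jaw": 0.5},
  {"tx": -0.034, "ty": 0.152, "tz": -0.047, "rx": 0, "ry": 0, "rz": -1.64, "jaw": 0.5},
  {"tx": -0.034, "ty": 0.152, "tz": -0.047, "rx": 0, "ry": 0, "rz": -1.64, "jaw": 0.5},
  {"tx": -0.034, "ty": 0.152, "tz": -0.047, "rx": 0, "ry": 0, "rz": -1.64, "jaw": 0.5},
  {"tx": -0.034, "ty": 0.152, "tz": -0.047, "rx": 0, "ry": 0, "rz": -1.64, "jaw": 0.5},
])

```text
time: 15.08
position: [0.5311, -0.1702, 0.2509]
tool_rot: [-2.105, -2.33, 0.001]
ft_force: [-0.4, 0.6, -0.2]
grip_width: 0.501
```

```bash
python3 - <<'E'
from h import *
st=ctrl.get_state(); print(st["time"],st["position"],st["tool_rot"],st["joint_positions"])
b=[.5347,-.2721,.1051]; yaw=96.02
c0=[b[0],b[1],.05]
print(discgoal(c0,yaw,45,.12))
im=get_image("wrist")[:,:,::-1].copy(); cv2.imwrite("pics/w15.png",im)
E
```

```text
15.075 [ 0.53105505 -0.17019425  0.25086277] [-2.10519366e+00 -2.33048083e+00  6.45903234e-04] [ 0.64340203  0.12409774 -0.41774005  1.57485909  0.05042761  1.45448112
  0.32409618]
t [-0.0378 -0.0068  0.1369] r [-0.0024 -0.7859 -0.003 ] rows 4.2
[ 0.52798868 -0.20845974  0.11399316]
```

View pics/w15.png

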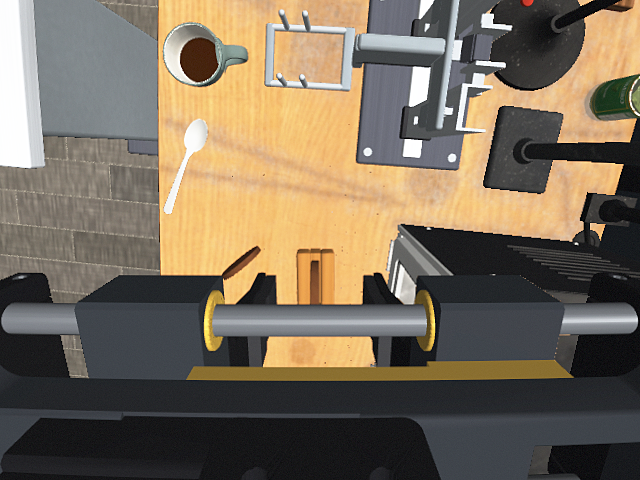

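Call:
carry_out([
  {"tx": -0.01, "ty": -0.0, "tz": 0.0, "rx": 0, "ry": -0.18, "rz": 0, "jaw": 0.5},
  {"tx": -0.02, "ty": -0.003, "tz": 0.03, "rx": 0, "ry": -0.36, "rz": 0, "jaw": 0.5},
  {"tx": -0.038, "ty": -0.007, "tz": 0.08, "rx": 0, "ry": -0.54, "rz": 0, "jaw": 0.5},
  {"tx": -0.038, "ty": -0.007, "tz": 0.11, "rx": 0, "ry": -0.72, "rz": 0, "jaw": 0.5},
  {"tx": -0.038, "ty": -0.007, "tz": 0.137, "rx": 0, "ry": -0.786, "rz": 0, "jaw": 0.5},
  {"tx": -0.038, "ty": -0.007, "tz": 0.137, "rx": 0, "ry": -0.786, "rz": 0, "jaw": 0.5},
  {"tx": -0.038, "ty": -0.007, "tz": 0.137, "rx": 0, "ry": -0.786, "rz": 0, "jaw": 0.5},
])

```text
time: 16.0
position: [0.5292, -0.2095, 0.1161]
tool_rot: [1.656, 1.834, -0.684]
ft_force: [0.2, 0.1, 0.9]
grip_width: 0.499
```

```bash
python3 - <<'E'
from h import *
import pickle
st=ctrl.get_state(); print(st["time"],st["position"],st["tool_rot"],st["joint_positions"],st["ft_force"])
b=[.5347,-.2721,.1051]; yaw=96.02
c0=[b[0],b[1],.05]
print(discgoal(c0,yaw,45,.12));print(discgoal(c0,yaw,45,.017))
c=camera_info("wrist");im=get_image("wrist")[:,:,::-1].copy(); cv2.imwrite("pics/w16.png",im)
pickle.dump((c,st),open("w16.pkl","wb"))
print(proj(c,c0),proj(c,P(b,(5,0,92))),proj(c,P(b,(-5,0,92))))
im=get_image("scene")[:,:,::-1].copy(); cv2.imwrite("pics/s16.png",im)
E
```

```text
16.0 [ 0.52922259 -0.20950149  0.11611993] [ 1.65588554  1.83358953 -0.68374979] [ 0.30419997  0.24496361 -0.55003934  1.99558724  0.96334379  1.27585749
 -0.60439425] [0.20732855 0.06436756 0.85985589]
t [ 0.0023 -0.0011  0.0007] r [ 0.0001  0.0005 -0.0033] rows 0.0
[ 0.52798868 -0.20845974  0.11399316]
t [ 0.0024 -0.0011  0.1037] r [ 0.0001  0.0005 -0.0033] rows 1.7
[ 0.53562698 -0.28089009  0.04116117]
[[319.46268521 230.94914042]] [[325.95378199 275.92962949]] [[313.36202909 275.97615812]]
```

View pics/w16.png

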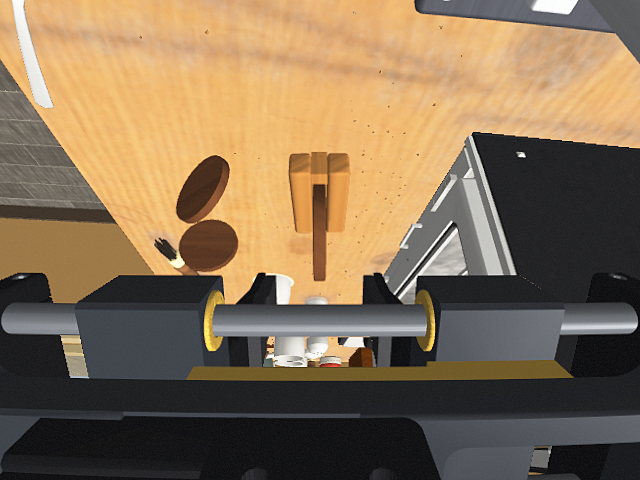

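View pics/s16.png

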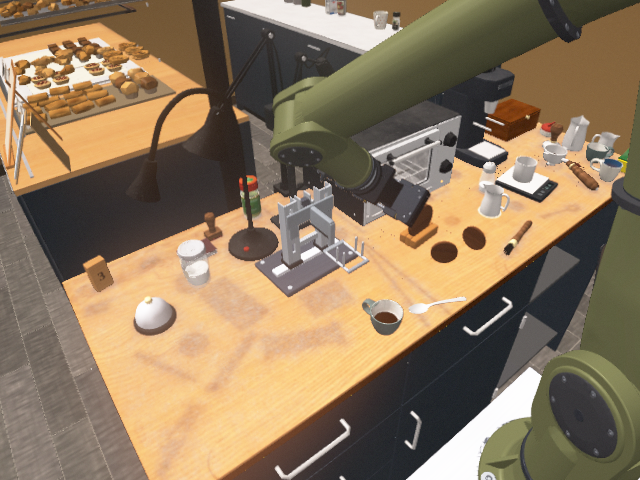

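Call:
carry_out([
  {"tx": 0.0024, "ty": -0.001, "tz": 0.04, "rx": 0, "ry": 0, "rz": 0, "jaw": 0.5},
  {"tx": 0.0024, "ty": -0.001, "tz": 0.08, "rx": 0, "ry": 0, "rz": 0, "jaw": 0.5},
  {"tx": 0.0024, "ty": -0.001, "tz": 0.1035, "rx": 0, "ry": 0, "rz": 0, "jaw": 0.5},
  {"tx": 0.0024, "ty": -0.001, "tz": 0.1035, "rx": 0, "ry": 0, "rz": 0, "jaw": 0.5},
])

```text
time: 16.6
position: [0.5339, -0.2819, 0.0398]
tool_rot: [1.657, 1.834, -0.688]
ft_force: [-0.0, 0.5, 1.5]
grip_width: 0.5
```

```bash
python3 - <<'E'
from h import *
st=ctrl.get_state(); print(st["time"],st["position"],st["ft_force"],st["grip_width"])
print(discgoal([.5347,-.2721,.05],96.02,45,.017))
im=get_image("wrist")[:,:,::-1].copy(); cv2.imwrite("pics/w17.png",im)
E
```

```text
16.6 [ 0.53385274 -0.28191448  0.0397652 ] [-0.00516028  0.51704124  1.46621863] 0.4995766141190101
t [-0.0004  0.0019 -0.0016] r [-0.0034  0.0009 -0.0027] rows 0.0
[ 0.53562698 -0.28089009  0.04116117]
```

View pics/w17.png

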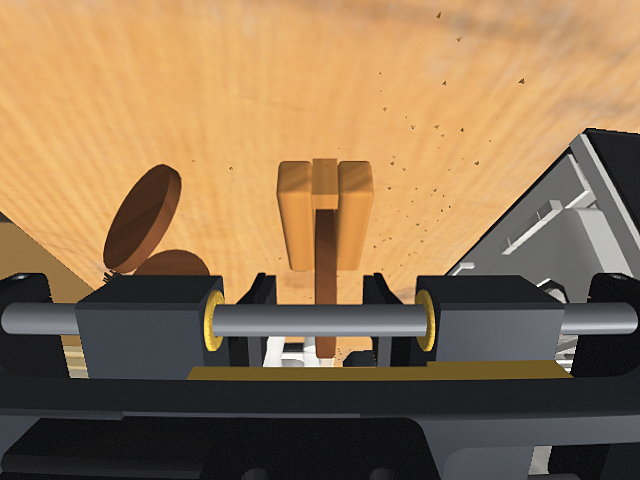

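Call:
carry_out([
  {"tx": 0, "ty": 0.002, "tz": -0.001, "rx": 0, "ry": 0, "rz": 0, "jaw": 0.3},
  {"tx": 0, "ty": 0.002, "tz": -0.001, "rx": 0, "ry": 0, "rz": 0, "jaw": 0},
  {"tx": 0, "ty": 0.002, "tz": -0.001, "rx": 0, "ry": 0, "rz": 0, "jaw": 0},
  {"tx": 0, "ty": 0.002, "tz": -0.001, "rx": 0, "ry": 0, "rz": 0, "jaw": 0},
  {"tx": 0, "ty": 0.002, "tz": -0.001, "rx": 0, "ry": 0, "rz": 0, "jaw": 0},
  {"tx": 0, "ty": 0.002, "tz": -0.001, "rx": 0, "ry": 0, "rz": 0, "jaw": 0},
], grip_force=25)

```text
time: 17.4
position: [0.5363, -0.2789, 0.0413]
tool_rot: [1.654, 1.835, -0.687]
ft_force: [-6.1, -0.3, 1.0]
grip_width: 0.117
```

```bash
python3 - <<'E'
from h import *
import pickle
st=ctrl.get_state(); print(st["time"],st["position"],st["tool_rot"],st["ft_force"],st["grip_width"]*87)
c=camera_info("wrist");im=get_image("wrist")[:,:,::-1].copy(); cv2.imwrite("pics/w18.png",im);pickle.dump((c,st),open("w18.pkl","wb"))
R=Rot.from_rotvec(st["tool_rot"]).as_matrix(); print("up 0.1 in tool",R.T@[0,0,.1]); 
E
```

```text
17.4 [ 0.53627341 -0.27892765  0.04132412] [ 1.65385162  1.83483994 -0.68673547] [-6.06863007 -0.28843247  0.99891882] 10.195067549150991
up 0.1 in tool [-7.08343214e-02  7.84262006e-07 -7.05868182e-02]
```

View pics/w18.png

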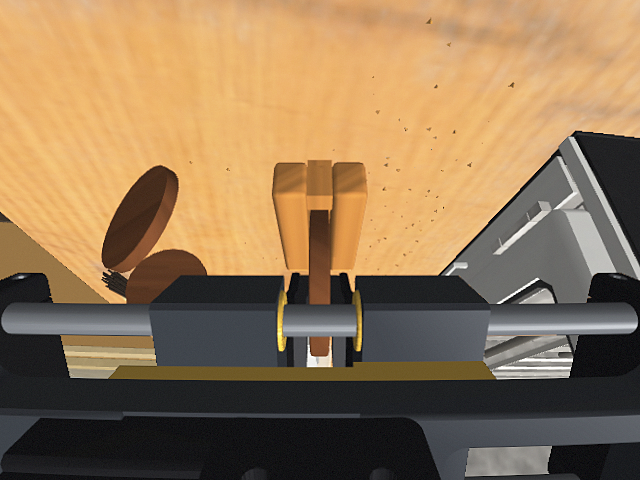

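Call:
carry_out([
  {"tx": 0, "ty": 0, "tz": -0.03, "rx": 0, "ry": 0, "rz": 0, "jaw": 0},
  {"tx": 0, "ty": 0, "tz": -0.07, "rx": 0, "ry": 0, "rz": 0, "jaw": 0},
  {"tx": 0, "ty": 0, "tz": -0.12, "rx": 0, "ry": 0, "rz": 0, "jaw": 0},
  {"tx": 0, "ty": 0, "tz": -0.12, "rx": 0, "ry": 0, "rz": 0, "jaw": 0},
])

```text
time: 17.95
position: [0.5323, -0.1895, 0.1289]
tool_rot: [1.646, 1.838, -0.673]
ft_force: [0.1, -0.5, -0.3]
grip_width: 0.114
```

```bash
python3 - <<'E'
from h import *
import pickle
c0,s0=pickle.load(open("w18.pkl","rb"))
R=Rot.from_rotvec(s0["tool_rot"]).as_matrix(); k=R.T@(np.array([.5347,-.2721,.05])-s0["position"]); print("disc in tool",k)
st=ctrl.get_state(); print(st["time"],st["position"],st["tool_rot"],st["ft_force"],st["grip_width"]*87)
k[1]=0
Rt=toolRt(92.13,45); t=np.array([.4927,-.0193,.215])-Rt@k; print(t); moveR(t,Rt)
im=get_image("wrist")[:,:,::-1].copy(); cv2.imwrite("pics/w19.png",im)
E
```

```text
disc in tool [-0.00123703 -0.00085836 -0.01104971]
17.95 [ 0.53227317 -0.18950284  0.12894742] [ 1.64616707  1.83756191 -0.67274757] [ 0.07311851 -0.46615556 -0.25748896] 9.905528545166362
[ 0.49295789 -0.02623382  0.20631196]
t [ 0.063  -0.02   -0.1727] r [ 0.0598 -0.0003  0.0478] rows 3.0
```

View pics/w19.png

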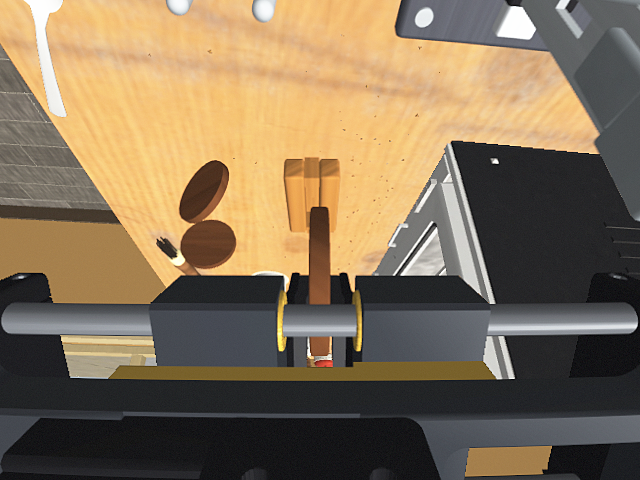

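Call:
carry_out([
  {"tx": -0.03, "ty": 0, "tz": -0.04, "rx": 0, "ry": 0, "rz": 0, "jaw": 0},
  {"tx": -0.045, "ty": -0.002, "tz": -0.08, "rx": 0, "ry": 0, "rz": 0, "jaw": 0},
  {"tx": 0.0, "ty": -0.01, "tz": -0.12, "rx": 0.03, "ry": 0, "rz": 0.024, "jaw": 0},
  {"tx": 0.04, "ty": -0.02, "tz": -0.16, "rx": 0.06, "ry": 0, "rz": 0.048, "jaw": 0},
  {"tx": 0.063, "ty": -0.02, "tz": -0.173, "rx": 0.06, "ry": 0, "rz": 0.048, "jaw": 0},
  {"tx": 0.063, "ty": -0.02, "tz": -0.173, "rx": 0.06, "ry": 0, "rz": 0.048, "jaw": 0},
  {"tx": 0.063, "ty": -0.02, "tz": -0.173, "rx": 0.06, "ry": 0, "rz": 0.048, "jaw": 0},
  {"tx": 0.063, "ty": -0.02, "tz": -0.173, "rx": 0.06, "ry": 0, "rz": 0.048, "jaw": 0},
])

```text
time: 19.0
position: [0.4905, -0.0326, 0.203]
tool_rot: [1.732, 1.783, -0.728]
ft_force: [-0.2, -1.1, 0.6]
grip_width: 0.117
```

```bash
python3 - <<'E'
from h import *
import pickle
st=ctrl.get_state(); print(st["time"],st["position"],st["tool_rot"],st["ft_force"],st["grip_width"]*87,st["joint_positions"])
for n in ("wrist","side","scene"):
    c=camera_info(n);im=get_image(n)[:,:,::-1].copy(); cv2.imwrite(f"pics/k_{n}.png",im);pickle.dump((c,st),open(f"k_{n}.pkl","wb"))
im=cv2.imread("pics/k_side.png");crop(im,290,150,410,270,5,"pics/k_sidec.png")
im=cv2.imread("pics/k_scene.png");crop(im,280,150,420,290,5,"pics/k_scenec.png")
k=np.array([-.0012,0,-.011]);Rt=toolRt(92.13,45); t=np.array([.4927,-.0193,.215])-Rt@k; moveR(t,Rt)
E
```

```text
19.0 [ 0.49046741 -0.03255389  0.2029902 ] [ 1.7324041   1.78328975 -0.72819597] [-0.20587496 -1.14075128  0.55956401] 10.146669029845363 [ 0.09608899  0.24815543 -0.70271591  1.81730919  0.77884752  1.66425185
 -0.74478399]
t [ 0.0016  0.0026 -0.0062] r [-0.0132  0.0014 -0.0019] rows 0.1
```

View pics/k_wrist.png

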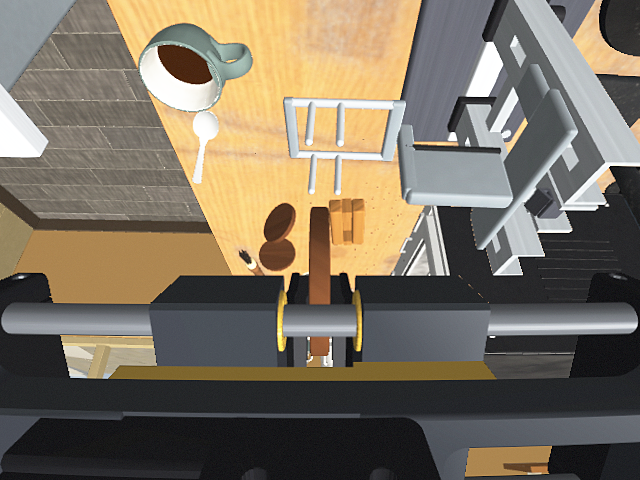

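View pics/k_sidec.png

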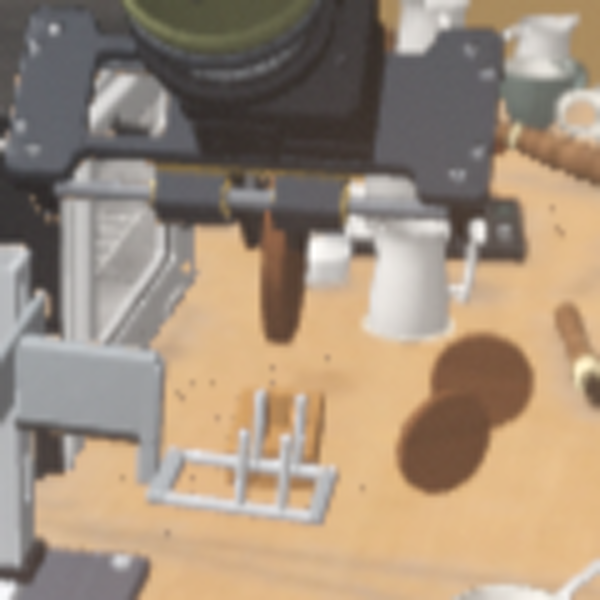

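View pics/k_scenec.png

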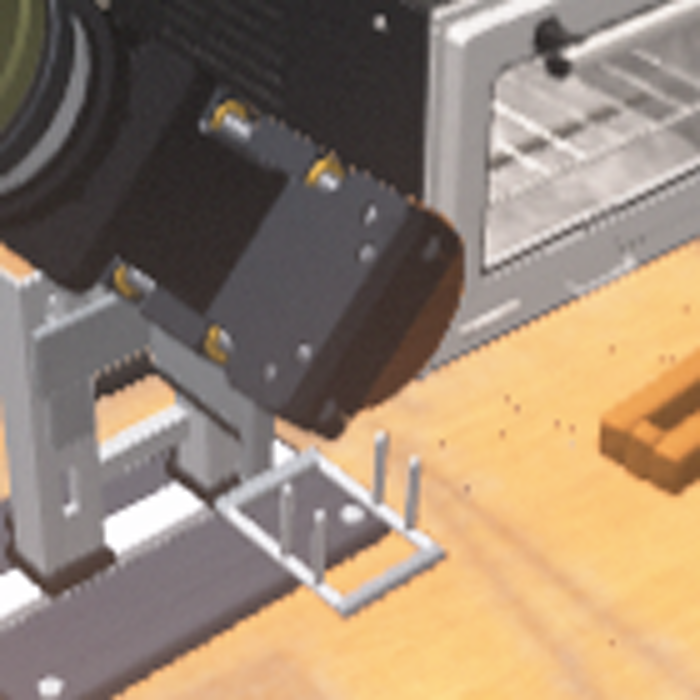

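Call:
carry_out([
  {"tx": 0, "ty": 0, "tz": 0, "rx": 0, "ry": 0, "rz": 0, "jaw": 0},
  {"tx": 0, "ty": 0, "tz": 0, "rx": 0, "ry": 0, "rz": 0, "jaw": 0},
  {"tx": 0, "ty": 0, "tz": 0, "rx": 0, "ry": 0, "rz": 0, "jaw": 0},
])

```text
time: 19.52
position: [0.4905, -0.0307, 0.2029]
tool_rot: [1.73, 1.786, -0.726]
ft_force: [0.9, 0.8, -0.4]
grip_width: 0.114
```

```bash
python3 - <<'E'
from h import *
import pickle
st=ctrl.get_state(); print(st["time"],st["position"],st["tool_rot"],st["ft_force"])
c=camera_info("wrist");im=get_image("wrist")[:,:,::-1].copy(); cv2.imwrite("pics/k2.png",im);pickle.dump((c,st),open("k2.pkl","wb"))
crop(im,270,85,420,285,4,"pics/k2c.png")
k=np.array([-.0012,0,-.011]);Rt=toolRt(92.13,45); t=np.array([.4927,-.0193,.215])-Rt@k; moveR(t,Rt)
for m in [(-115.5,24,142),(-134.5,24,142),(-115.5,-24,142),(-134.5,-24,142)]:
    for dz in (0,-3): print(m,dz,((proj(c,P([.6176,-.0147,.0372],np.array(m)+[0,0,dz]))[0]-[270,85]+.5)*4-.5).round())
E
```

```text
19.525 [ 0.49053597 -0.0307201   0.20292831] [ 1.73011623  1.7860228  -0.72644679] [ 0.90316401  0.82679649 -0.39445846]
t [ 0.0006  0.0025 -0.0056] r [-0.0122  0.001  -0.0003] rows 0.1
(-115.5, 24, 142) 0 [289. 272.]
(-115.5, 24, 142) -3 [289. 257.]
(-134.5, 24, 142) 0 [163. 272.]
(-134.5, 24, 142) -3 [164. 257.]
(-115.5, -24, 142) 0 [276. 463.]
(-115.5, -24, 142) -3 [276. 450.]
(-134.5, -24, 142) 0 [171. 463.]
(-134.5, -24, 142) -3 [171. 450.]
```

View pics/k2c.png

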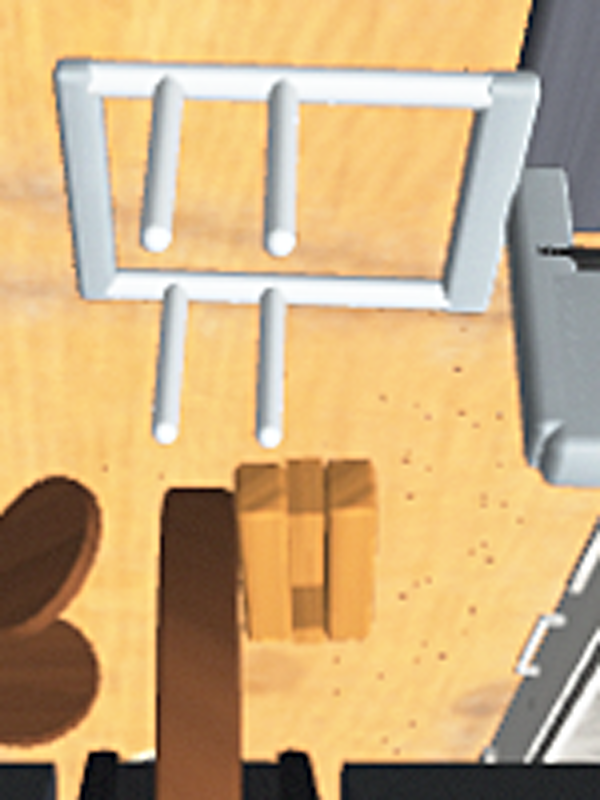

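```bash
cat > tine.py <<'E'
from fit import *
import pickle
S=camera_info("scene");Z=camera_info("side");c,st=pickle.load(open("k2.pkl","rb"))
M=np.array([(-115.5,-24,142),(-134.5,-24,142),(-115.5,24,142),(-134.5,24,142)])/1000.
a=un([(517,369),(556,400),(404,432),(444,462)],6,270,175);b=un([(460,191),(501,196),(442,232),(485,237)],5,250,190)
w=un([(269,436),(166,432),(281,241),(155,238)],4,270,85)
def W(q):
    m=M-[-.125,0,.142]; A=Rot.from_euler("ZY",[q[3],q[4]]).as_matrix(); return q[:3]+m@A.T
def run(obs,pitch=True):
    def f(q):
        q=np.r_[q,0] if not pitch else q
        return np.concatenate([(proj(cc,W(q))-p).ravel() for cc,p in obs])
    q0=[.4927,-.0193,.142,.037]+([0.] if pitch else [])
    r=least_squares(f,q0); print(r.x.round(4),f(r.x).reshape(-1,2).round(1).tolist()); return r.x
print("all");run([(S,a),(Z,b),(c,w)]); print("fixed cams");run([(S,a),(Z,b)],False); print("wrist");run([(c,w)],False)
E
python3 tine.py
```

```text
all
[ 0.4916 -0.0186  0.1362  0.0389 -0.04  ] [[-0.3, 1.0], [-0.1, 0.8], [-0.2, 0.9], [-0.2, 1.2], [0.5, -0.4], [0.5, -0.4], [0.8, -0.5], [0.7, -0.5], [0.4, 0.1], [0.1, 0.3], [0.2, 0.2], [0.5, 0.1]]
fixed cams
[ 0.4942 -0.0215  0.1345  0.0278] [[0.1, 0.6], [0.2, 0.2], [0.1, 0.3], [-0.0, 0.3], [-0.2, -0.1], [-0.3, -0.5], [-0.2, -0.3], [-0.3, -0.5]]
wrist
[ 0.4915 -0.0189  0.1358  0.0361] [[0.0, -0.4], [-0.3, 0.5], [-0.1, -0.4], [0.3, 0.3]]
```

```bash
python3 - <<'E'
from h import *
im=cv2.imread("pics/h_wrist.png");crop(im,210,80,430,280,3.6,"pics/h_wc.png")
im=cv2.imread("pics/h_wrist.png");crop(im,210,110,430,190,3.6,"pics/h_wd.png")
E
```

```text
(no output)
```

View pics/h_wc.png

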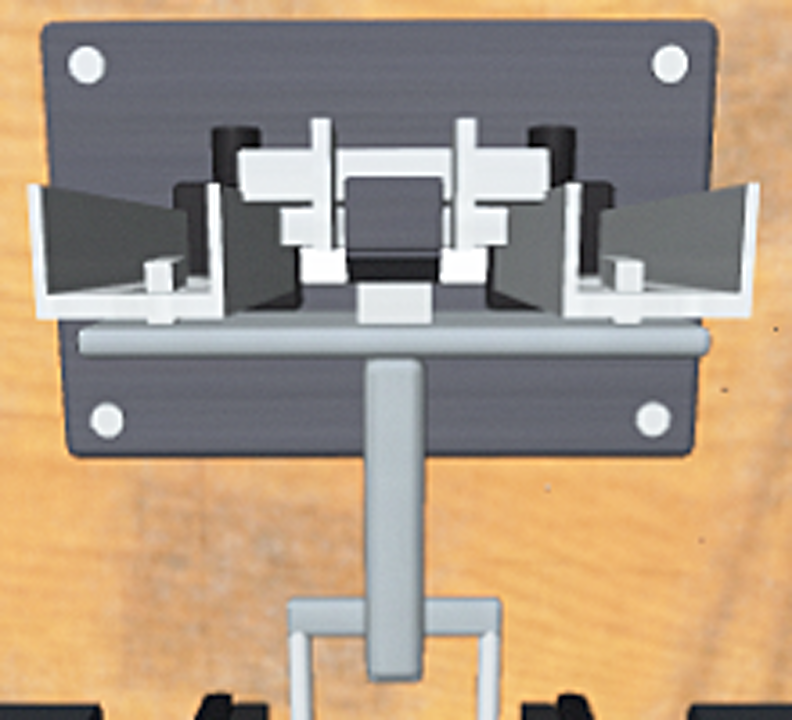

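```bash
python3 - <<'E'
from h import *
k=np.array([-.0012,0.0002,-.011]);Rt=toolRt(92.13,45); t=np.array([.4915,-.0188,.192])-Rt@k; print(t); moveR(t,Rt)
E
```

```text
[ 0.49155769 -0.02573229  0.1833733 ]
t [0.0173 0.0013 0.0103] r [-0.0122  0.001  -0.0003] rows 0.3
```

Call:
carry_out([
  {"tx": 0.0173, "ty": 0.0013, "tz": 0.0103, "rx": -0.012, "ry": 0.001, "rz": 0, "jaw": 0},
  {"tx": 0.0173, "ty": 0.0013, "tz": 0.0103, "rx": -0.012, "ry": 0.001, "rz": 0, "jaw": 0},
  {"tx": 0.0173, "ty": 0.0013, "tz": 0.0103, "rx": -0.012, "ry": 0.001, "rz": 0, "jaw": 0},
  {"tx": 0.0173, "ty": 0.0013, "tz": 0.0103, "rx": -0.012, "ry": 0.001, "rz": 0, "jaw": 0},
])

```text
time: 20.08
position: [0.4919, -0.0258, 0.184]
tool_rot: [1.723, 1.787, -0.713]
ft_force: [-0.8, 0.6, -0.8]
grip_width: 0.115
```

```bash
python3 - <<'E'
from h import *
import pickle
st=ctrl.get_state(); print(st["time"],st["position"],st["tool_rot"],st["ft_force"])
c=camera_info("wrist");im=get_image("wrist")[:,:,::-1].copy(); cv2.imwrite("pics/k3.png",im);pickle.dump((c,st),open("k3.pkl","wb"))
crop(im,270,85,420,285,4,"pics/k3c.png")
im=get_image("side")[:,:,::-1].copy();crop(im,290,170,410,270,6,"pics/k3s.png")
im=get_image("scene")[:,:,::-1].copy();crop(im,280,170,420,290,5,"pics/k3n.png")
k=np.array([-.0012,.0002,-.011]);Rt=toolRt(92.13,45); t=np.array([.4915,-.0188,.192])-Rt@k; moveR(t,Rt)
E
```

```text
20.075 [ 0.49186275 -0.02579741  0.18400839] [ 1.7234445   1.78671125 -0.71280511] [-0.77957489  0.56927338 -0.77056978]
t [ 0.0003 -0.0001  0.0002] r [-0.0001 -0.0001 -0.001 ] rows 0.0
```

View pics/k3c.png

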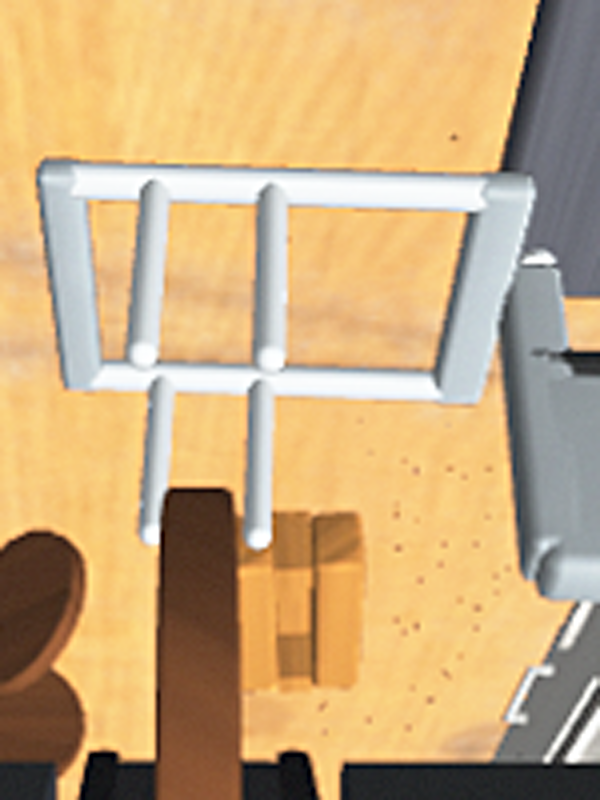

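View pics/k3s.png

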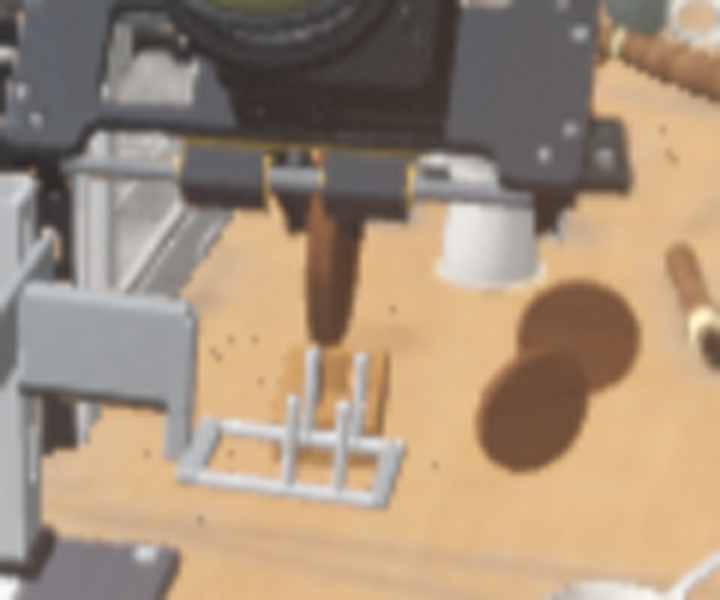

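View pics/k3n.png

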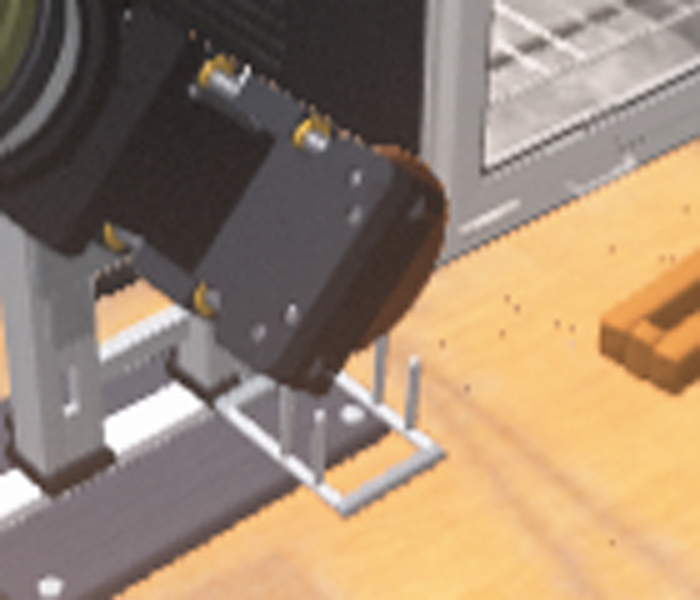

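Call:
carry_out([
  {"tx": 0, "ty": -0.0006, "tz": 0, "rx": -0.028, "ry": 0, "rz": 0.028, "jaw": 0},
  {"tx": 0.007, "ty": -0.0006, "tz": 0.007, "rx": -0.028, "ry": 0, "rz": 0.028, "jaw": 0},
  {"tx": 0.007, "ty": -0.0006, "tz": 0.007, "rx": -0.028, "ry": 0, "rz": 0.028, "jaw": 0},
  {"tx": 0.007, "ty": -0.0006, "tz": 0.007, "rx": -0.028, "ry": 0, "rz": 0.028, "jaw": 0},
])

```text
time: 20.72
position: [0.4909, -0.0259, 0.1733]
tool_rot: [1.726, 1.762, -0.674]
ft_force: [0.4, 0.2, 0.0]
grip_width: 0.113
```

```bash
python3 - <<'E'
from h import *
import pickle
st=ctrl.get_state(); print(st["time"],st["position"],st["tool_rot"],st["ft_force"])
c=camera_info("wrist");im=get_image("wrist")[:,:,::-1].copy(); cv2.imwrite("pics/k4.png",im);pickle.dump((c,st),open("k4.pkl","wb"))
crop(im,270,100,420,290,4,"pics/k4c.png")
im=get_image("side")[:,:,::-1].copy();crop(im,310,190,370,260,8,"pics/k4s.png")
R=Rot.from_rotvec(st["tool_rot"]).as_matrix(); print("k->disc centre",st["position"]+R@[-.0012,.0002,-.011]); print("down 10mm along tilt, in tool:",R.T@(np.array([.0004,0,-.01])), R[:,1])
E
```

```text
20.725 [ 0.49088558 -0.02588382  0.17330081] [ 1.72623958  1.76191585 -0.6743738 ] [0.3602251  0.17286672 0.01890072]
k->disc centre [ 0.49049309 -0.01896275  0.18192779]
down 10mm along tilt, in tool: [7.06729279e-03 7.43368293e-06 7.08613558e-03] [0.99855855 0.03666425 0.03919897]
```

View pics/k4c.png

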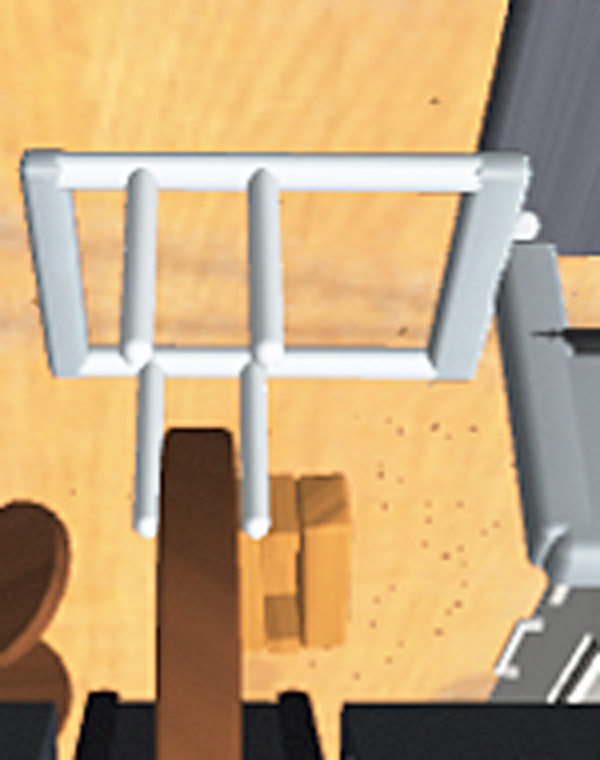

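View pics/k4s.png

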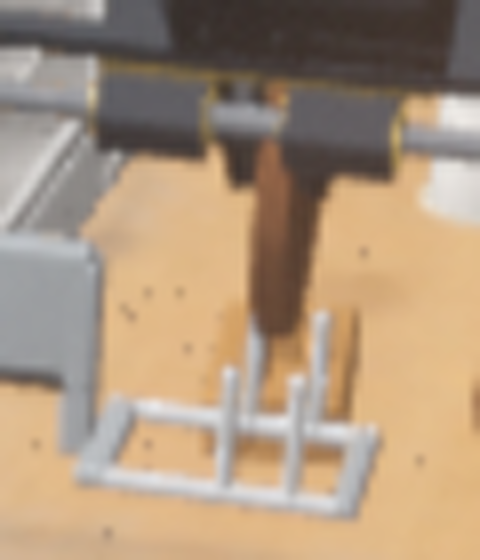

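Call:
carry_out([
  {"tx": 0, "ty": 0.0007, "tz": 0, "rx": 0, "ry": 0, "rz": 0, "jaw": 0},
  {"tx": 0.01, "ty": 0.0007, "tz": 0.01, "rx": 0, "ry": 0, "rz": 0, "jaw": 0},
  {"tx": 0.02, "ty": 0.0007, "tz": 0.02, "rx": 0, "ry": 0, "rz": 0, "jaw": 0},
  {"tx": 0.026, "ty": 0.0007, "tz": 0.026, "rx": 0, "ry": 0, "rz": 0, "jaw": 0},
  {"tx": 0.026, "ty": 0.0007, "tz": 0.026, "rx": 0, "ry": 0, "rz": 0, "jaw": 0},
])

```text
time: 21.45
position: [0.4925, -0.0259, 0.1357]
tool_rot: [1.726, 1.763, -0.676]
ft_force: [-0.0, -0.5, -0.2]
grip_width: 0.117
```

```bash
python3 - <<'E'
from h import *
st=ctrl.get_state(); print(st["time"],st["position"],st["ft_force"])
R=Rot.from_rotvec(st["tool_rot"]).as_matrix(); print("disc centre",st["position"]+R@[-.0012,.0002,-.011])
im=get_image("wrist")[:,:,::-1].copy(); crop(im,240,130,440,290,4,"pics/k5c.png")
im=get_image("side")[:,:,::-1].copy();crop(im,300,190,380,265,8,"pics/k5s.png")
E
```

```text
21.45 [ 0.49253715 -0.02591245  0.13566298] [-0.04052435 -0.48840746 -0.17213546]
disc centre [ 0.49215825 -0.018989    0.14428866]
```

View pics/k5c.png

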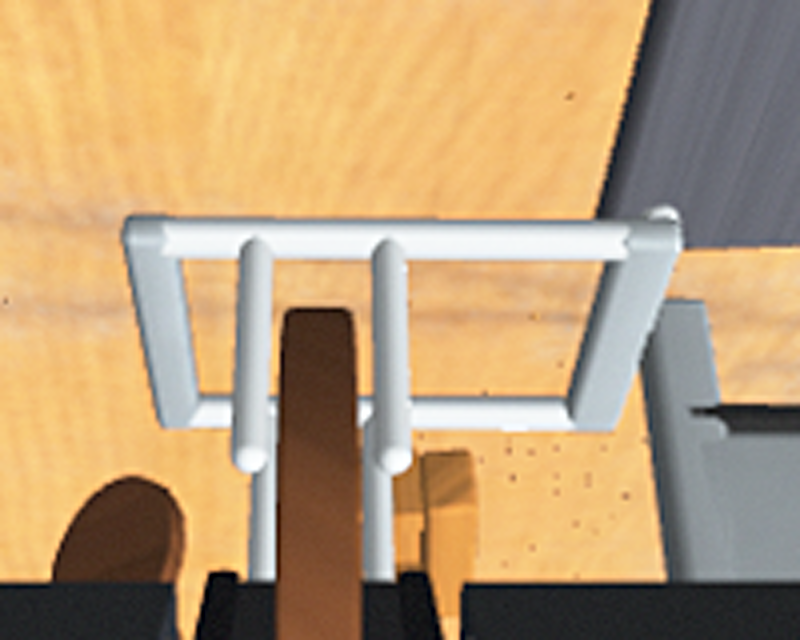

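View pics/k5s.png

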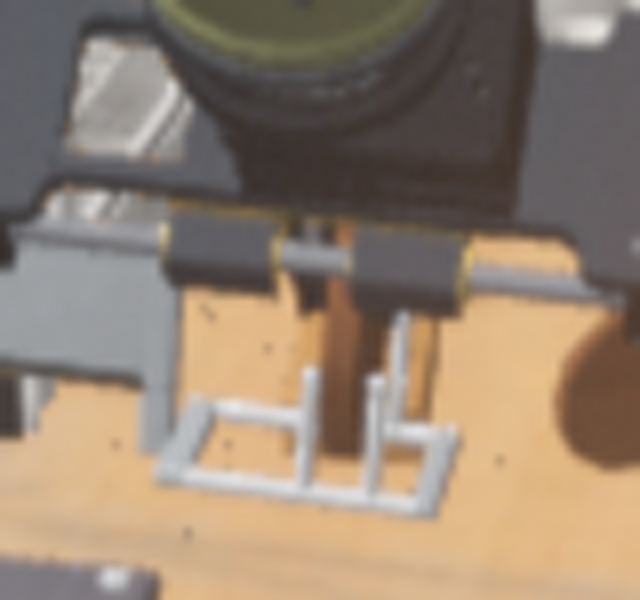

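Call:
carry_out([
  {"tx": 0.0025, "ty": 0, "tz": 0.0025, "rx": 0, "ry": 0, "rz": 0, "jaw": 0},
  {"tx": 0.0045, "ty": 0, "tz": 0.0045, "rx": 0, "ry": 0, "rz": 0, "jaw": 0},
  {"tx": 0.0045, "ty": 0, "tz": 0.0045, "rx": 0, "ry": 0, "rz": 0, "jaw": 0},
])

```text
time: 21.92
position: [0.4933, -0.0257, 0.1302]
tool_rot: [1.726, 1.762, -0.674]
ft_force: [0.3, 0.3, -0.7]
grip_width: 0.114
```

```bash
python3 - <<'E'
from h import *
st=ctrl.get_state(); print(st["time"],st["position"],st["ft_force"])
R=Rot.from_rotvec(st["tool_rot"]).as_matrix(); print("disc centre",st["position"]+R@[-.0012,.0002,-.011])
im=get_image("wrist")[:,:,::-1].copy(); crop(im,240,130,440,290,4,"pics/k6c.png")
im=get_image("side")[:,:,::-1].copy();crop(im,300,190,380,265,8,"pics/k6s.png")
E
```

```text
21.925 [ 0.49326595 -0.02573915  0.13024209] [ 0.26214861  0.30377993 -0.68091112]
disc centre [ 0.49287121 -0.01881922  0.13886988]
```

View pics/k6c.png

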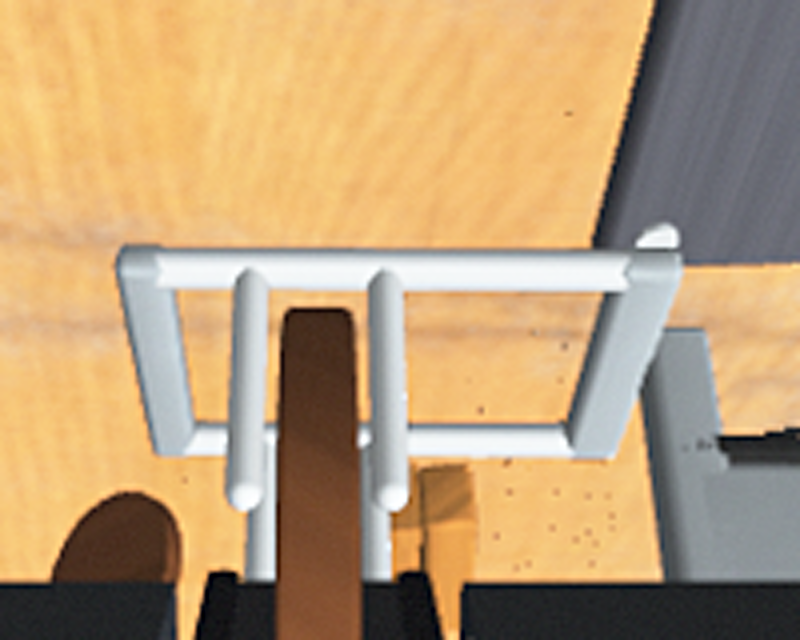

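View pics/k6s.png

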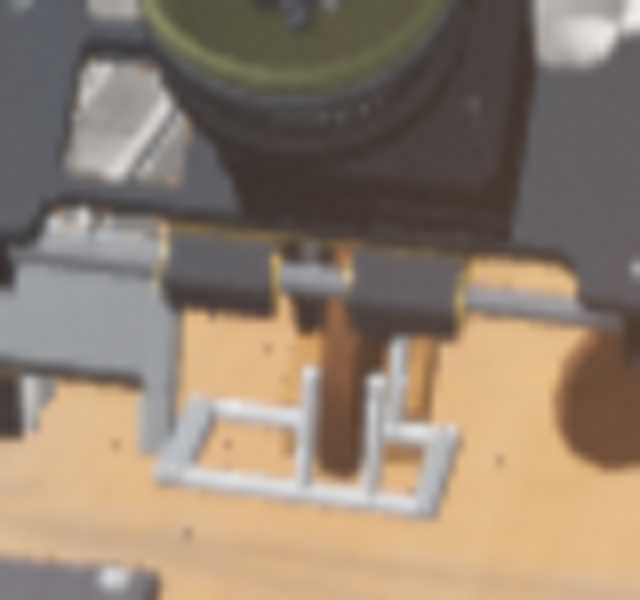

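Call:
carry_out([
  {"tx": 0.0015, "ty": 0, "tz": 0.0015, "rx": 0, "ry": 0, "rz": 0, "jaw": 0},
  {"tx": 0.0025, "ty": 0, "tz": 0.0025, "rx": 0, "ry": 0, "rz": 0, "jaw": 0},
  {"tx": 0.0025, "ty": 0, "tz": 0.0025, "rx": 0, "ry": 0, "rz": 0, "jaw": 0},
])

```text
time: 22.4
position: [0.4937, -0.0256, 0.1273]
tool_rot: [1.726, 1.761, -0.674]
ft_force: [-0.4, 0.3, 2.1]
grip_width: 0.114
```

```bash
python3 - <<'E'
from h import *
st=ctrl.get_state(); print(st["time"],st["position"],st["ft_force"],st["torque"])
R=Rot.from_rotvec(st["tool_rot"]).as_matrix(); print("disc centre",st["position"]+R@[-.0012,.0002,-.011])
E
```

```text
22.4 [ 0.49365849 -0.02558871  0.12731   ] [-0.42224362  0.28899206  2.13497775] [ 0.56370282 -0.00224366 -0.0504359 ]
disc centre [ 0.49325563 -0.01866486  0.13593427]
```

Call:
carry_out([
  {"tx": 0, "ty": 0, "tz": 0, "rx": 0, "ry": 0, "rz": 0, "jaw": 0.3},
  {"tx": 0, "ty": 0, "tz": 0, "rx": 0, "ry": 0, "rz": 0, "jaw": 0.3},
  {"tx": 0, "ty": 0, "tz": 0, "rx": 0, "ry": 0, "rz": 0, "jaw": 0.3},
  {"tx": 0, "ty": 0, "tz": 0, "rx": 0, "ry": 0, "rz": 0, "jaw": 0.3},
])

```text
time: 22.9
position: [0.4934, -0.0258, 0.1268]
tool_rot: [1.726, 1.762, -0.674]
ft_force: [0.1, -1.1, 0.3]
grip_width: 0.292
```

```bash
python3 - <<'E'
from h import *
st=ctrl.get_state(); print(st["time"],st["position"],st["ft_force"],st["grip_width"]*87)
im=get_image("wrist")[:,:,::-1].copy(); crop(im,200,130,440,380,3,"pics/k7c.png")
E
```

```text
22.9 [ 0.49341003 -0.02576004  0.12677219] [ 0.1274159  -1.0676014   0.33881647] 25.38347290428167
```

View pics/k7c.png

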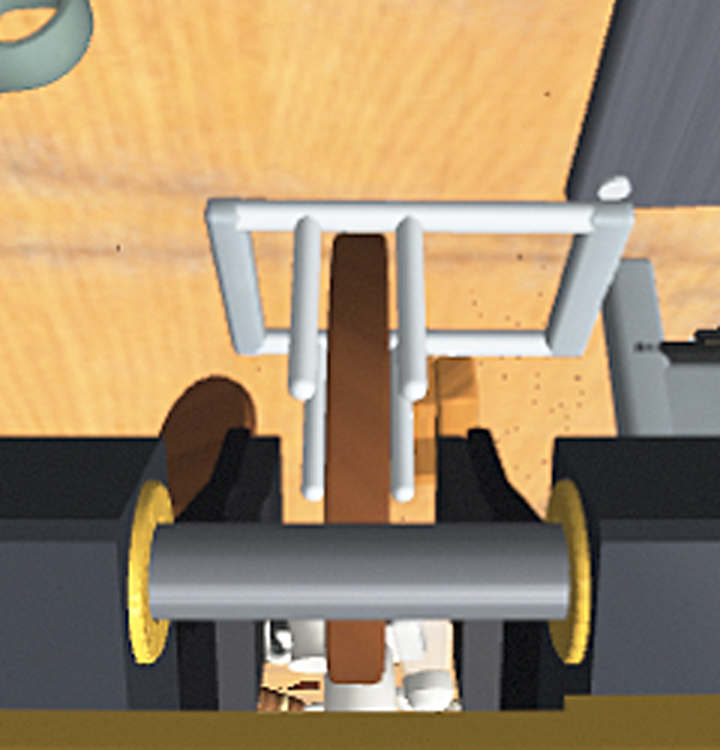

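The coaster stands free between the tines, with the fingers clear on both sides. I'll withdraw along the tool axis.

Call:
carry_out([
  {"tx": 0, "ty": 0, "tz": -0.02, "rx": 0, "ry": 0, "rz": 0, "jaw": 0.3},
  {"tx": 0, "ty": 0, "tz": -0.05, "rx": 0, "ry": 0, "rz": 0, "jaw": 0.3},
  {"tx": 0, "ty": 0, "tz": -0.1, "rx": 0, "ry": 0, "rz": 0, "jaw": 0.3},
  {"tx": -0.04, "ty": 0, "tz": -0.14, "rx": 0, "ry": 0, "rz": 0, "jaw": 0.3},
  {"tx": -0.04, "ty": 0, "tz": -0.14, "rx": 0, "ry": 0, "rz": 0, "jaw": 0.3},
  {"tx": -0.04, "ty": 0, "tz": -0.14, "rx": 0, "ry": 0, "rz": 0, "jaw": 0.3},
])

```text
time: 23.7
position: [0.4857, 0.0455, 0.2543]
tool_rot: [1.726, 1.762, -0.672]
ft_force: [-0.7, -0.5, -0.9]
grip_width: 0.301
```

```bash
python3 - <<'E'
from h import *
st=ctrl.get_state(); print(st["time"],st["position"],st["ft_force"],st["grip_width"]*87)
cv2.imwrite("pics/z_w.png",get_image("wrist")[:,:,::-1])
im=get_image("side")[:,:,::-1].copy(); cv2.imwrite("pics/z_side.png",im); crop(im,250,170,390,300,5,"pics/z_sc.png")
im=get_image("scene")[:,:,::-1].copy(); cv2.imwrite("pics/z_scene.png",im);crop(im,260,170,390,290,5.5,"pics/z_nc.png")
E
```

```text
23.7 [0.48571016 0.04550174 0.25428926] [-0.65204188 -0.4583883  -0.92502661] 26.17699330112495
```

View pics/z_w.png

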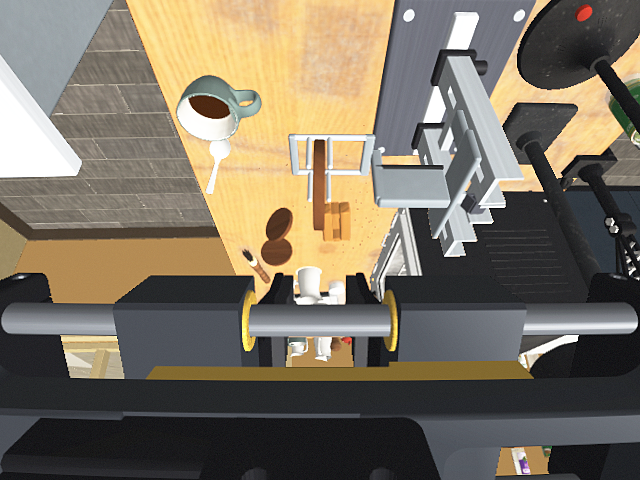

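View pics/z_sc.png

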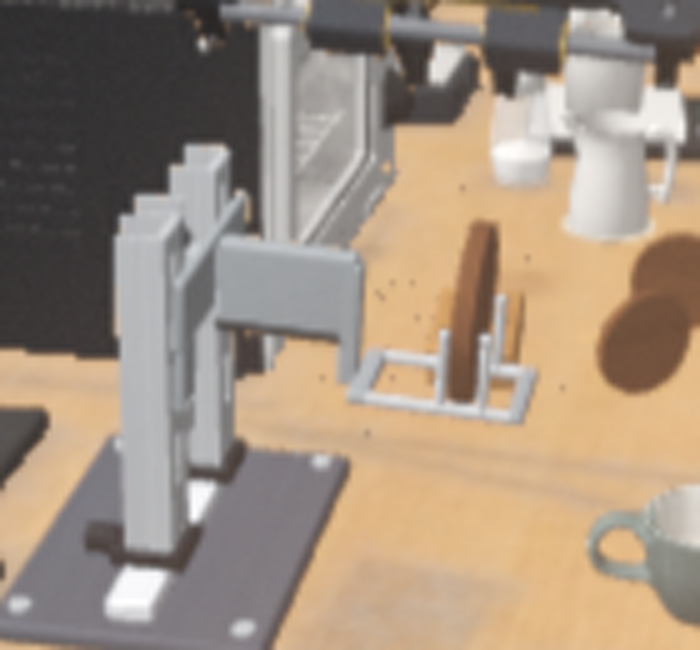

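View pics/z_nc.png

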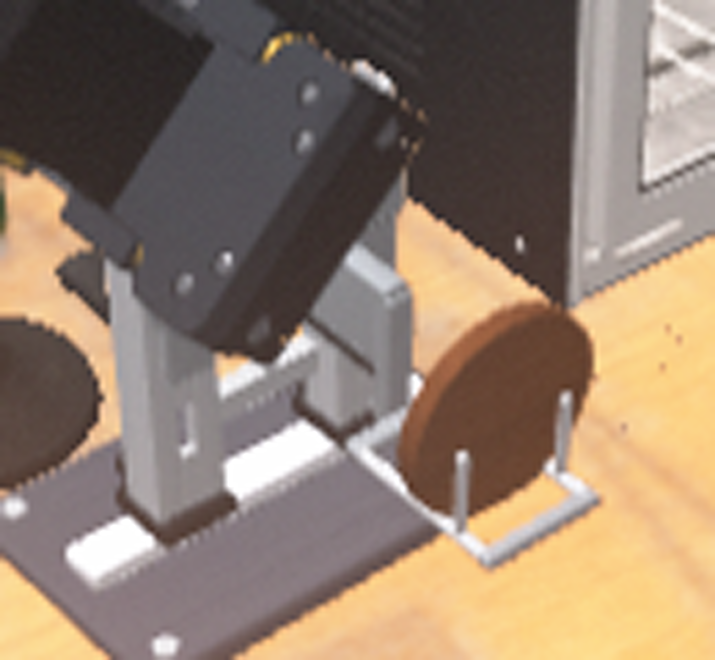

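View pics/z_scene.png

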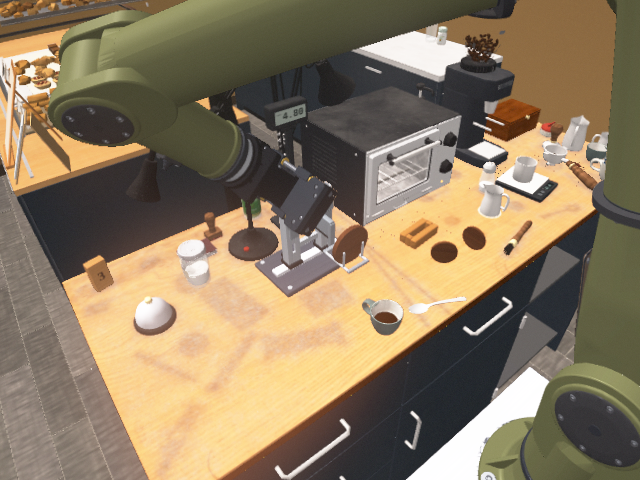

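```bash
python3 - <<'E'
from bench import ctrl
print(ctrl.close_job()); print(ctrl.get_state()["time"])
E
```

```text
the job is handed in; nothing more can be done
None
the job is handed in; nothing more can be done
```

I hooked the display arm into the top pair of slots and pressed it down until the latch snapped. I then stood the coaster from the block on edge between the tines and handed the job in at about 24 s; no verdict is reported.

**Arm:** It bottomed out at 27 N with its origin at about z = 100 mm. The wrist view showed the latch nose over the tab. When I pulled up on it, it resisted with 11 N, though it gave about 3 mm before I pressed it home again.

**Coaster:** I took the one standing in the block at scene pixel (420, 220). The other two discs, at (445, 250) and (473, 237), are not in a block. It met the bars with about 2 N, and the last pictures show it upright between both tine pairs with the gripper well clear. In the last scene picture the cup, bell and jar stand where they were.

**What did not agree:**
- **First grasp:** It closed on nothing. The fingertips measured about 30 mm shorter than the stated tool tip, so I allowed for that from then on.
- **Droop:** Once released, the arm's free end hangs about 2.3° low, with the tine tops about 6 mm under nominal. That matches the play of the claws on the 4 mm web, so I placed the coaster to that measured pose. I judged the arm home, but its axes are not exactly level with the stand's.
- **Tilted grasp:** I held the coaster with the gripper leaning 45° to stay clear of the oven handle.

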